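# Load the bench dryer with corner cleats and start it

### The job

Dry the oily corner cleats fresh from the saw: lift the dryer's lid by its knob and lay it flat on the rubber mat, put every L-shaped cleat into the drying pot (the straight offcuts and the other things on the bench stay where they are), and seat the lid back on the pot. Only then, switch the dryer on by pulling the pull knob fully out and letting it spring back, and start it by pushing the toggle all the way towards the pot, never away from it, holding it there for a good second and letting it recentre.

Things in the scene. Friction and masses are not known exactly. Their poses are not given: they have to be found in the camera images.
- dryer: the bench dryer, fixed; place and heading vary. Origin: on the pot's axis at bench level; own x away from the robot, own y towards the console, on the robot's left. Grey base 50 mm high, x -140 to +150, y -120 to +260 mm; pot round the origin; sloped console at y 118 to 252 mm (face 65 mm high in front to 147 mm behind); blower behind: x 65 to 155, y 20 to 180 mm, 140 mm high
- pot_rim (a point): the round stainless drying pot, upright, part of the dryer. The point is the centre of its mouth, level with the rim, 155 mm above the bench; axes as the dryer's, z up. Outer diameter 208 mm, inner 200 mm, inner floor 100 mm below the rim
- lid: the pot's loose stainless lid, 0.45 kg: disc 220 mm across, 4 mm thick, under it a 172 mm plug 10 mm deep that drops into the pot's mouth with 14 mm of play all round. Origin: centre of the plug's underside; own z is the axis, up
- lid_knob (a point): centre of the lid's black knob, 38 mm across and 26 mm high, on a thin neck that leaves a 14 mm gap above the disc. On the lid's axis, 41 mm above the plug's underside, 27 mm above the disc's top; own z up. Lid seated on the pot: 31 mm above the rim; lying on the mat: 41 mm above the mat
- mat_top (a point): black rubber mat on the bench, 230 by 230 mm, 4 mm thick, fixed; the point is the centre of its top. Its place varies
- pull_knob_grip (a point): middle of the console's black round pull knob: head 38 mm across, 24 mm high, on a thin stem that leaves a 16 mm gap above the console face. 28 mm off the face when in. Own z points straight out of the face (leans 0.35 rad from vertical, towards the robot), own x up the slope. It slides out along own z
- pull_knob (a joint): how far the pull knob is out, m: 0 at rest (spring in), 0.014 fully out; the spring pulls it back with 4.5 N at rest rising to 11 N fully out
- toggle_tip (a point): tip of the console's toggle, 112 mm down the slope from the pull knob: black paddle 26 mm wide along the slope, 13 mm thick, 36 mm long, on a thin stem. The tip is 68 mm from the pivot in the console face. Own z runs from pivot to tip; centred, it stands straight out of the face, like the pull knob's axis. It tips sideways: towards the pot (dryer's -y) or away
- toggle (a joint): angle of the toggle, rad: 0 centred (spring), positive towards the pot up to 0.45 (start), negative away from the pot down to -0.45 (stop). The spring needs about 4 N at the paddle for full throw
- cleat1_mid (a point): a corner cleat: L of plain aluminium, two legs at a right angle, each 70 mm long overall, 15 mm thick, 30 mm high lying flat; 0.12 kg. The point is the centroid of the L, half-way up. Own z is up when flat; the legs run along own +x and +y: the x leg spans x -22.9 to +47.1 mm with its centreline at y = -15.4 mm, the y leg likewise (x and y exchanged). Absent in some starts
- cleat2_mid (a point): a corner cleat: L of plain aluminium, two legs at a right angle, each 70 mm long overall, 15 mm thick, 30 mm high lying flat; 0.12 kg. The point is the centroid of the L, half-way up. Own z is up when flat; the legs run along own +x and +y: the x leg spans x -22.9 to +47.1 mm with its centreline at y = -15.4 mm, the y leg likewise (x and y exchanged). Absent in some starts
- cleat3_mid (a point): a corner cleat: L of plain aluminium, two legs at a right angle, each 70 mm long overall, 15 mm thick, 30 mm high lying flat; 0.12 kg. The point is the centroid of the L, half-way up. Own z is up when flat; the legs run along own +x and +y: the x leg spans x -22.9 to +47.1 mm with its centreline at y = -15.4 mm, the y leg likewise (x and y exchanged). Absent in some starts
- cleat4_mid (a point): a corner cleat: L of plain aluminium, two legs at a right angle, each 70 mm long overall, 15 mm thick, 30 mm high lying flat; 0.12 kg. The point is the centroid of the L, half-way up. Own z is up when flat; the legs run along own +x and +y: the x leg spans x -22.9 to +47.1 mm with its centreline at y = -15.4 mm, the y leg likewise (x and y exchanged). Absent in some starts
- offcut1_mid (a point): bystander: straight piece of hollow aluminium profile, 75 by 34 by 30 mm, lying among the cleats; the point is at half height
- offcut2_mid (a point): bystander: straight piece of hollow aluminium profile, 150 by 45 by 36 mm; the point is at half height
- oil_bottle_mid (a point): bystander: grey oil bottle with a yellow cap, 68 mm across, 190 mm high, standing; the point is at half height
- tape_measure_mid (a point): bystander: tape measure, 70 by 36 by 62 mm; the point is at half height
- mallet_mid (a point): bystander: mallet with a wooden handle, about 230 mm long, its rubber head 110 mm across, lying; the point is at half height on the handle
Mind the look-alikes: they are no part of the job. Leave any pink or turquoise look-alike of the part that bears cleat4_mid alone.

How it is judged:
By the outcome, as a careful person would: the job done as asked, in the order asked, and still so for the second after the job is handed in, with the robot touching nothing.
Of cleat1, cleat2, cleat3, cleat4 only 2 to 4 are there at a start; the rules pass over those that are not, and their reading is None.
At some moment in a run one of cleat1, cleat2, cleat3, cleat4 may be knocked a few centimetres aside while the robot is not near it.
Once in a run the grip may slacken for a moment while it holds something.
It also fails if it takes over 210 s, if anything falls off the work surface, if the arm or the gripper's body presses on something with over 40 N, if the wrist force passes 120 N, or if a joint passes its speed limit or range.

### The arm

A 6-joint arm with a two-finger parallel gripper is mounted at the origin on the work surface. World frame = base frame: x ahead of the robot, y to its left, z up, the work surface at z = 0. Lengths are in m, angles in rad, forces in N, time in s.
With the tool pointing down it reaches from about 0.35 to 0.775 m from the base axis. Payload 5.5 kg.
Tool frame: the origin (TCP) lies on the centre line of the jaws, within the pads' length; the fingertips stand 11 mm ahead of it and the grasp point (between the pads) lies 8 mm behind it; z points along the fingers, y is the line along which they close (so a half turn about z gives the same grasp; the last joint's range is limited). The gripper opens to 85 mm and grips with 20 to 120 N. Pads are 22 mm wide; open, the fingers measure 114 mm over their backs; the gripper's body (76 mm by 85 mm) begins 54 mm behind the grasp point. The pads swing forward as they close: fully open they stand 13 mm farther back than shut.
Start: joints at [-0.14, 0.313, 0.046, 1.304, 0, 1.431], TCP at [0.575, -0, 0.242] pointing down, gripper open.
Joint ranges: [-2.76, 2.76], [-0.86, 1.69], [-1.03, 1.26], [-2.2, 2.34], [-1.47, 1.5], [-3.14, 3.14]. Speed limits (rad/s): [2.57, 2.57, 3.14, 3.14, 3.14, 3.14].

### API

Orientations are given as a unit quaternion [w, x, y, z].
In Python, from workcell import get_state, eyes, env gives the robot as it stands.
- The arm moves only by the shell command python3 -m inch 'ROWS' [OPENING] [FORCE]. ROWS is JSON, one flat list of numbers, 4 for each row, row after row: the shift along the tool's x, y, z in cm, then the turn about the tool's z in rad. A call has exactly 5 rows; each row shifts and turns the commanded pose from where the row before left it, along the tool's axes as they then stand; what a row does not reach is not made up. A row lasts 1/12 s, in which the tool goes at most 41.7 mm and 7.16 degrees, less where a joint would pass 70% of its speed; a pose out of reach is approached as far as the arm can. A call is refused whole if a number of a shift passes 4.17 or a number of a turn 0.125, either way. A call with a gripper value outside its range is refused whole. OPENING is the opening, from -1 (shut) to 1 (fully open), set as the call begins (- or left out, the last holds). The fingers move at their own pace and stop on an object; FORCE is the grip in N (left out, the last holds). Time passes only in rows, so rows that do not move let the fingers close, or fill a call up. It gives the time, the measured TCP pose, the force, the opening and the grip force at its end, in the units of the state.
- get_state(): the state, without advancing time (a new reading comes with each control period).
- eyes.read_camera(name): name is "scene" or "side" or "wrist"; returns the picture (384x512x3 uint8, red, green, blue); there is no depth.
- eyes.camera_info(name): a dict with "fovy" (degrees; the focal length in pixels is half the picture's height over the tangent of half this angle, whatever the lens; pixels are square), "cx", "cy" (the principal point, pixels), "D" ([k1, k2, p1, p2, k3] as OpenCV has them; the pictures are not rectified), "xyz" and "orientation" of the camera in the world. Camera axes: x right, y down, z forward; pixel columns grow to the right and rows downward; lengths in m; the calibration is good to about 2 mm. A picture is of the moment at which its call begins: read the wrist's pose just before it. camera_info takes no time and is no camera call; for the wrist camera it gives the pose at the moment of the call.
- env.hand_in(): hands the job in; it is judged then, once.
The state is a dict: "clock": time; "joint_pos": joint angles; "qvel": joint speeds; "tau": joint torques, N m; "tcp_pos": TCP position; "orientation": TCP orientation; "wrist_force": force on the tool from outside, world axes, zero at the start; "ft_torque": the same for the moment, N m; "finger_gap": finger opening in m; "grip_force": force on a finger pad.
Only numpy, scipy, OpenCV 4.12 (cv2) and the standard library are available. Lean on these libraries where they do the work, as an engineer would, in place of code of your own. Each camera call takes 0.05 s, during which the arm holds its last target. There are 200 camera calls.

## Working session

There is one attempt and no reset: what is moved stays moved. The work goes in short steps, Python scripts to look and compute and a shell command to move; the robot and the scene stay as the last step left them, time stands still between calls to the robot, and variables do not carry over. Pictures are saved under pics/ and viewed, at most 14 in all, crops included, and the job is handed in when it is done.

```bash
ls; mkdir -p pics; python3 - <<'E'
from workcell import get_state, eyes, env
import cv2
for n in ["scene","side","wrist"]:
    i=eyes.camera_info(n);print(n,i)
    cv2.imwrite(f"pics/{n}0.png",cv2.resize(eyes.read_camera(n)[:,:,::-1],(800,600),interpolation=cv2.INTER_CUBIC))
print(get_state())
E
```

```text
pics
scene {'fovy': 54.24710679994838, 'cx': 260.3763797449861, 'cy': 187.1558088488449, 'D': array([-0.10109687,  0.        ,  0.        ,  0.        ,  0.        ]), 'xyz': array([1.00819831, 0.48757377, 1.11833566]), 'orientation': array([-0.108549  ,  0.3023299 ,  0.89620933, -0.30597807])}
side {'fovy': 49.109520181246936, 'cx': 255.62226307830235, 'cy': 193.22710230376353, 'D': array([-0.09457801,  0.        ,  0.        ,  0.        ,  0.        ]), 'xyz': array([ 0.36312499, -1.07999555,  0.92413497]), 'orientation': array([-0.42418223,  0.90083561, -0.08351276,  0.03987805])}
wrist {'fovy': 62.9518527832868, 'cx': 249.7557398431025, 'cy': 192.18049897456018, 'D': array([-0.05172061,  0.        ,  0.        ,  0.        ,  0.        ]), 'xyz': array([0.57439284, 0.08328275, 0.37272686]), 'orientation': array([ 1.62050716e-01,  9.86781030e-01,  2.32625872e-05, -1.66271504e-03])}
{'clock': 0.15, 'joint_pos': array([-1.39606925e-01,  3.13826368e-01,  4.52326335e-02,  1.30360066e+00,
       -3.06732589e-05,  1.43121372e+00]), 'qvel': array([-0.00126317, -0.00184654,  0.00378568,  0.0008564 , -0.00095288,
        0.00037599]), 'tau': array([ 1.76330479e-03, -4.81067133e+01,  2.98815805e+01,  1.39078675e-02,
       -1.10673584e-04, -5.56924022e-05]), 'tcp_pos': array([5.74627649e-01, 2.97549502e-05, 2.41611586e-01]), 'orientation': array([-5.49029678e-04,  7.07115198e-01,  7.07098018e-01, -4.32954710e-04]), 'wrist_force': array([ 0.04349094,  0.46618487, -0.26486847]), 'ft_torque': array([-0.00799438,  0.02027829,  0.05895579]), 'grip_force': 0.0, 'finger_gap': 0.08534738113571413}
```

View pics/scene0.png

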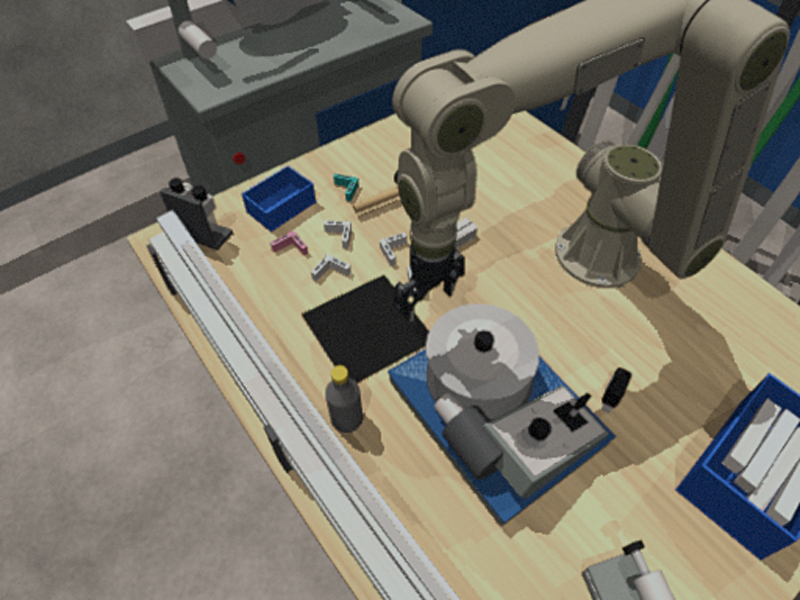

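View pics/side0.png

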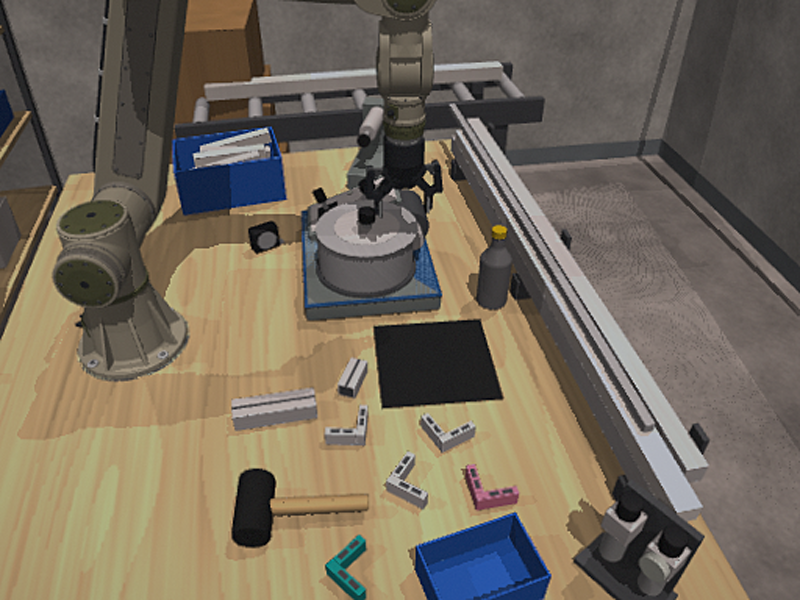

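```bash
cat > h.py <<'E'
import numpy as np, cv2
from workcell import get_state, eyes, env
from scipy.spatial.transform import Rotation as R
def q2m(q): return R.from_quat([q[1],q[2],q[3],q[0]]).as_matrix()
def KD(i):
    f=192/np.tan(np.radians(i["fovy"])/2); return np.array([[f,0,i["cx"]],[0,f,i["cy"]],[0,0,1.]]),np.array(i["D"])
def ray(i,uv):
    K,D=KD(i); p=cv2.undistortPoints(np.array(uv,float).reshape(-1,1,2),K,D).reshape(-1,2)
    return np.c_[p,np.ones(len(p))]@q2m(i["orientation"]).T
def onz(i,uv,z):
    d=ray(i,uv); return i["xyz"]+d*((z-i["xyz"][2])/d[:,2])[:,None]
def proj(i,P):
    K,D=KD(i); Rm=q2m(i["orientation"]).T
    return cv2.projectPoints(np.array(P,float).reshape(-1,1,3),cv2.Rodrigues(Rm)[0],-Rm@i["xyz"],K,D)[0].reshape(-1,2)
def tri(i1,u1,i2,u2):
    a,b=ray(i1,[u1])[0],ray(i2,[u2])[0]
    s=np.linalg.lstsq(np.c_[a,-b],i2["xyz"]-i1["xyz"],rcond=None)[0]
    p,q=i1["xyz"]+a*s[0],i2["xyz"]+b*s[1]; return (p+q)/2,np.linalg.norm(p-q)
def crop(n,name,x0,y0,w,h,k,im=None):
    im=eyes.read_camera(n) if im is None else im
    cv2.imwrite(f"pics/{name}.png",cv2.resize(im[y0:y0+h,x0:x0+w,::-1],None,fx=k,fy=k,interpolation=cv2.INTER_CUBIC))
def rel(p,yaw=None):
    s=get_state(); M=q2m(s["orientation"]); return np.round(M.T@(np.array(p)-s["tcp_pos"])*100,2)
E
python3 - <<'E'
from h import *
crop("side","sidec",140,215,190,140,4)
crop("scene","scenec",245,180,160,160,3.7)
E
```

```text
(no output)
```

View pics/sidec.png

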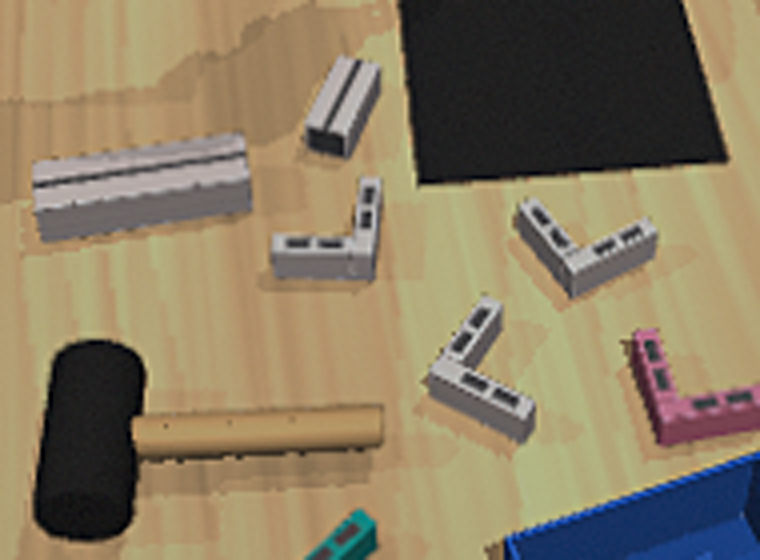

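View pics/scenec.png

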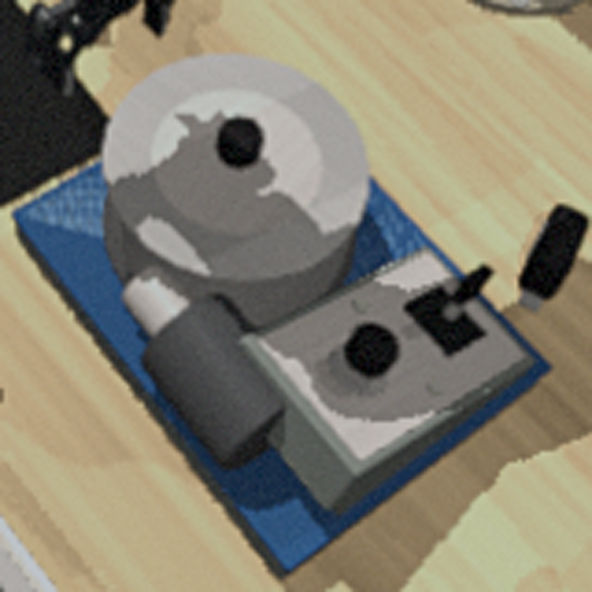

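```bash
python3 - <<'E'
from h import *
from scipy.optimize import least_squares as LS
si=eyes.camera_info("side"); sc=eyes.camera_info("scene")
S=lambda L:np.array(L,float)/4+[140,215]
C=lambda L:np.array(L,float)/3.7+[245,180]
def fit(obj,W,yaw):
    f=lambda p:((W[:,:2]-p[:2]-obj@np.array([[np.cos(p[2]),np.sin(p[2])],[-np.sin(p[2]),np.cos(p[2])]]))*1000).ravel()
    r=LS(f,[*W[:,:2].mean(0),yaw]); return r.x.round(4),np.abs(r.fun).max().round(1)
L=np.array([[-22.9,-22.9],[47.1,-22.9],[47.1,-7.9],[-7.9,-7.9],[-7.9,47.1],[-22.9,47.1]])/1000
for n,p,y in [("A",[(375,252),(381,182),(362,180),(353,236),(273,236),(272,250)],1.5),
 ("B",[(572,268),(657,238),(650,220),(575,247),(532,199),(518,205)],.3),
 ("C",[(430,368),(527,417),(534,403),(463,362),(501,305),(485,297)],-.6)]:
    print(n,*fit(L,onz(si,S(p),.03),y))
print("dryer",*fit(np.array([[.15,-.12],[.15,.26],[-.14,.26]]),onz(sc,C([(15,215),(287,573),(550,367)]),.05),0))
print("lidknob z.199 top scene",onz(sc,C([(240,135)]),.199),"side top",onz(si,[[367/1.5625,209/1.5625]],.199))
print("tri knob",tri(sc,C([(240,141)])[0],si,np.array([367,215])/1.5625))
m=onz(si,np.array([(374,326),(483,320),(502,398),(381,407)])/1.5625,.004);print("mat",m.mean(0),m)
E
```

```text
A [ 0.4212 -0.3342  1.3357] 3.7
B [ 0.5789 -0.3716  0.3155] 4.8
C [ 0.491  -0.4565 -0.726 ] 2.4
dryer [ 0.5105  0.1045 -0.0514] 2.5
lidknob z.199 top scene [[0.51634533 0.09955994 0.199     ]] side top [[0.5151358  0.09560147 0.199     ]]
tri knob (array([0.51364395, 0.09727235, 0.1839744 ]), np.float64(0.002741780476746336))
mat [ 0.6053351  -0.17745063  0.004     ] [[ 0.50194882 -0.05411137  0.004     ]
 [ 0.73336727 -0.07777313  0.004     ]
 [ 0.70634009 -0.29905964  0.004     ]
 [ 0.47968424 -0.27885839  0.004     ]]
```

```bash
python3 -m inch '[2,-1.2,0,0, 2,-1.2,0,0, 2,-1.2,0,0, 2,-1.25,0,0, 1.7,-1.25,0,0]' 1 70; python3 -m inch '[0,0,2,0, 0,0,2,0, 0,0,1.5,0, 0,0,0.9,0, 0,0,0,0]'; python3 -m inch '[0,0,0,0, 0,0,0,0, 0,0,0,0, 0,0,0,0, 0,0,0,0]' -1 70;python3 -m inch '[0,0,0,0, 0,0,0,0, 0,0,0,0, 0,0,0,0, 0,0,0,0]' -1 70
```

```text
clock: 0.67
tcp_pos: [0.5133, 0.098, 0.2422]
orientation: [-0.0, 0.707, 0.707, 0.0]
wrist_force: [-0.1, -0.0, -1.1]
finger_gap: 0.0853
grip_force: 0.0
clock: 1.08
tcp_pos: [0.5126, 0.097, 0.1763]
orientation: [-0.001, 0.707, 0.707, -0.001]
wrist_force: [-0.2, -0.2, -0.3]
finger_gap: 0.0858
grip_force: 0.0
clock: 1.5
tcp_pos: [0.5148, 0.0969, 0.1796]
orientation: [0.001, 0.707, 0.707, 0.001]
wrist_force: [-0.6, 0.3, 5.1]
finger_gap: 0.0361
grip_force: 70.1
clock: 1.92
tcp_pos: [0.5147, 0.0969, 0.1796]
orientation: [0.001, 0.707, 0.707, 0.001]
wrist_force: [-0.6, -1.2, 5.7]
finger_gap: 0.0361
grip_force: 70.4
```

```bash
python3 -m inch '[0,0,-0.8,0, 0,0,-1.4,0, 0,0,-2,0, 0,0,-2,0, 0,0,-1.5,0]'; python3 -m inch '[-1.5,0.5,0,0, -2.5,0.9,0,0, -3,1,0,0, -3,1,0,0, -3,1,0,0]';python3 -m inch '[-3,1,0,0, -3,1,0,0, -3,1,0,0, -2.5,0.9,0,0, -2,0.6,0,0]';python3 -m inch '[-0.9,0.1,0,0, 0,0,2,0, 0,0,3,0, 0,0,3,0, 0,0,3,0]';python3 - <<'E'
from h import *
crop("scene","s2",100,100,300,225,2.66)
print(rel([.6053,-.1775,.0385]))
E
```

```text
clock: 2.33
tcp_pos: [0.5138, 0.097, 0.2566]
orientation: [-0.0, 0.707, 0.707, -0.0]
wrist_force: [1.0, 0.2, -3.4]
finger_gap: 0.0359
grip_force: 70.6
clock: 2.75
tcp_pos: [0.5579, -0.034, 0.2551]
orientation: [-0.0, 0.707, 0.707, -0.0]
wrist_force: [0.2, 0.8, -4.0]
finger_gap: 0.0362
grip_force: 70.7
clock: 3.17
tcp_pos: [0.6032, -0.1703, 0.2545]
orientation: [-0.001, 0.708, 0.707, -0.0]
wrist_force: [0.8, -0.1, -4.1]
finger_gap: 0.0363
grip_force: 70.7
clock: 3.58
tcp_pos: [0.6035, -0.1764, 0.1442]
orientation: [-0.0, 0.707, 0.707, 0.0]
wrist_force: [0.4, 0.0, -4.5]
finger_gap: 0.0359
grip_force: 71.1
[-0.31  0.64  9.83]
```

View pics/s2.png

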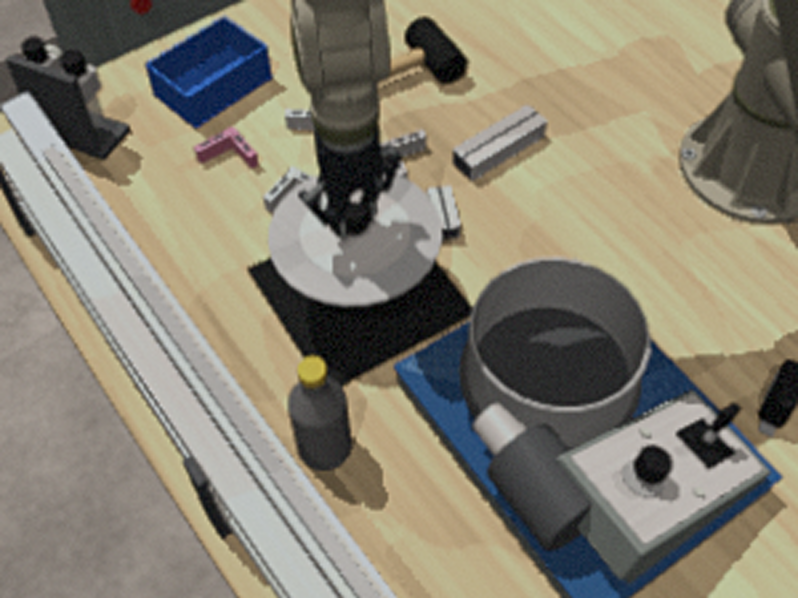

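```bash
python3 -m inch '[-0.1,0.2,3,0, -0.1,0.1,3,0, 0,0,2,0, 0,0,1,0, 0,0,0.4,0]'; python3 -m inch '[0,0,0.2,0, 0,0,0.2,0, 0,0,0,0, 0,0,0,0, 0,0,0,0]'; python3 - <<'E'
from h import *
sc=eyes.camera_info("scene")
P=onz(sc,np.array([(467,340),(651,345),(558,260),(560,421)])/2.66+[100,100],.155);print(P,P.mean(0))
E
```

```text
clock: 4.05
tcp_pos: [0.6056, -0.178, 0.0497]
orientation: [-0.002, 0.707, 0.707, -0.001]
wrist_force: [0.3, 0.2, -3.6]
finger_gap: 0.0358
grip_force: 71.7
clock: 4.47
tcp_pos: [0.6078, -0.1793, 0.0486]
orientation: [0.001, 0.707, 0.707, 0.0]
wrist_force: [0.3, -0.1, -3.9]
finger_gap: 0.0365
grip_force: 71.7
[[0.60268513 0.04877228 0.155     ]
 [0.44060542 0.18073902 0.155     ]
 [0.44488312 0.02743471 0.155     ]
 [0.58708322 0.18871449 0.155     ]] [0.51881423 0.11141513 0.155     ]
```

```bash
python3 -m inch '[0,0,0.2,0, 0,0,0.2,0, 0,0,0.2,0, 0,0,0,0, 0,0,0,0]'; python3 -m inch '[0,0,0.1,0, 0,0,0.1,0, 0,0,0.1,0, 0,0,0,0, 0,0,0,0]'
```

```text
clock: 4.88
tcp_pos: [0.6068, -0.1789, 0.041]
orientation: [-0.0, 0.707, 0.707, -0.0]
wrist_force: [-0.4, 0.2, -4.5]
finger_gap: 0.0368
grip_force: 71.7
clock: 5.3
tcp_pos: [0.6071, -0.179, 0.0386]
orientation: [0.0, 0.707, 0.707, 0.0]
wrist_force: [-2.0, 0.7, -1.0]
finger_gap: 0.0365
grip_force: 72.0
```

```bash
python3 -m inch '[0,0,0.1,0, 0,0,0,0, 0,0,0,0, 0,0,0,0, 0,0,0,0]';  python3 -m inch '[0,0,0,0, 0,0,0,0, 0,0,0,0, 0,0,0,0, 0,0,0,0]' 1; python3 -m inch '[0,0,-1.5,0, 0,0,-3,0, 0,0,-4,0, 0,0,-4,0, 0,0,-4,0]'; python3 -m inch '[-1,0,-4,0, -2,0,-2,0, -3,0,0,0, 0,0,0,0, 0,0,0,0]'; python3 - <<'E'
from h import *
crop("wrist","w1",0,0,512,384,1.5625)
i=eyes.camera_info("wrist");print(i["xyz"],i["orientation"])
crop("side","s3",140,180,200,150,4)
E
```

```text
clock: 5.72
tcp_pos: [0.6071, -0.1791, 0.0385]
orientation: [0.0, 0.707, 0.707, 0.0]
wrist_force: [-3.2, 1.0, 5.6]
finger_gap: 0.0366
grip_force: 72.5
clock: 6.13
tcp_pos: [0.6072, -0.1791, 0.0373]
orientation: [0.0, 0.707, 0.707, 0.0]
wrist_force: [0.3, -0.7, -1.0]
finger_gap: 0.0855
grip_force: 0.0
clock: 6.55
tcp_pos: [0.6066, -0.1788, 0.2038]
orientation: [-0.0, 0.707, 0.707, -0.0]
wrist_force: [0.8, -0.7, -0.4]
finger_gap: 0.085
grip_force: 0.0
clock: 6.97
tcp_pos: [0.607, -0.2405, 0.2622]
orientation: [0.0, 0.708, 0.706, 0.0]
wrist_force: [-0.4, -0.0, -0.1]
finger_gap: 0.0854
grip_force: 0.0
[ 0.60653422 -0.1562296   0.39295224] [ 1.61785558e-01  9.86824856e-01 -6.64266110e-04 -1.30242436e-03]
```

View pics/w1.png

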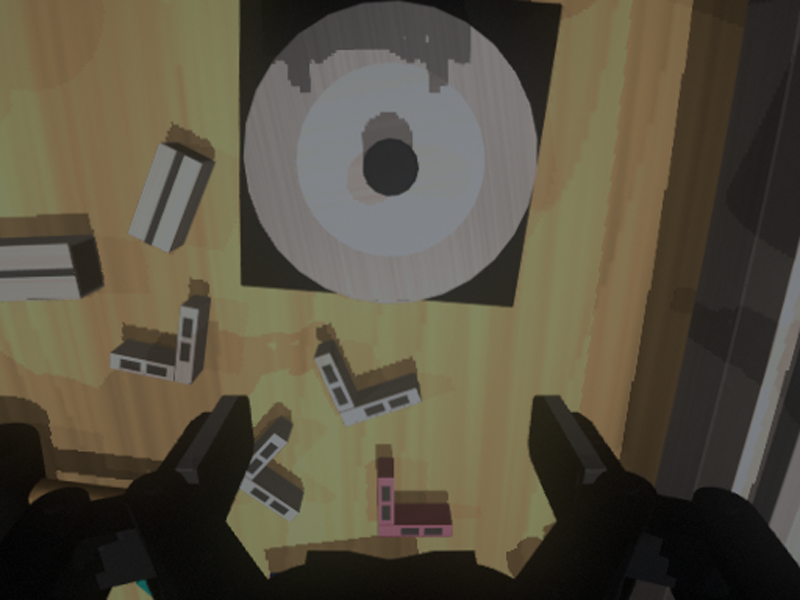

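View pics/s3.png

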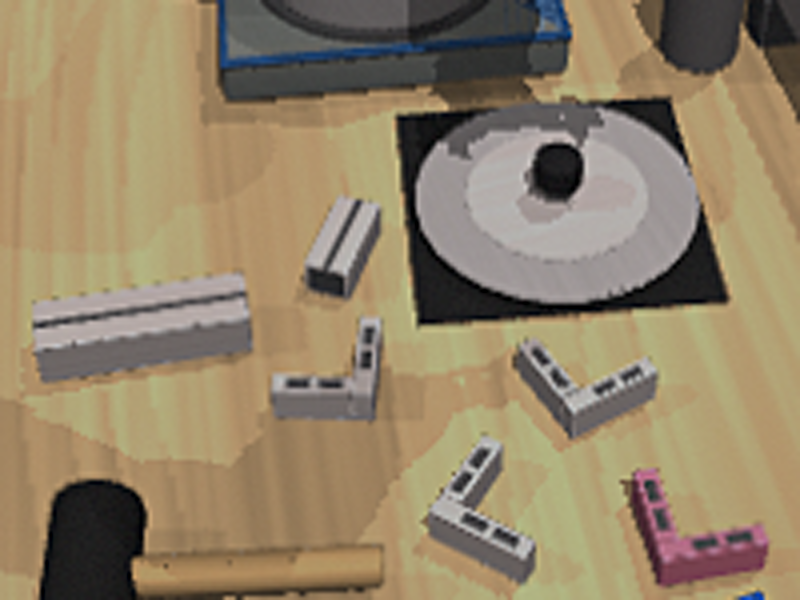

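```bash
cat >> h.py <<'E'
from scipy.optimize import least_squares as LS
def fit(obj,W,yaw):
    f=lambda p:((W[:,:2]-p[:2]-obj@np.array([[np.cos(p[2]),np.sin(p[2])],[-np.sin(p[2]),np.cos(p[2])]]))*1000).ravel()
    r=LS(f,[*W[:,:2].mean(0),yaw]); return r.x.round(4),np.abs(r.fun).max().round(1)
L=np.array([[-22.9,-22.9],[47.1,-22.9],[47.1,-7.9],[-7.9,-7.9],[-7.9,47.1],[-22.9,47.1]])/1000
def pose(xy,th,own):  # world xy of own point
    c,s=np.cos(th),np.sin(th); return np.array(xy)+[c*own[0]-s*own[1],s*own[0]+c*own[1]]
def place(pot,bis,own,d=.005): # world grasp point for an L whose outer corner is d from pot axis, bisector bis (deg)
    th=np.radians(bis-45); corner=np.array(pot)+d*np.array([np.cos(np.radians(bis)),np.sin(np.radians(bis))])
    return pose(corner,th,np.array(own)+.0229)
def go(p,z,psi):
    s=get_state();M=q2m(s["orientation"]);now=np.degrees(np.arctan2(M[1,0],M[0,0]))
    print("tool now cm",rel([*p,z]),"psi now",now.round(1),"turn",np.radians((now-psi+180)%360-180).round(3),"target",np.round(p,4))
E
python3 - <<'E'
from h import *
i=eyes.camera_info("wrist")
for n,p,y in [("A",[(192,383),(197,309),(181,305),(177,366),(113,353),(111,368)],1.33),
 ("B",[(347,424),(421,402),(417,388),(355,408),(330,342),(316,352)],.3),
 ("C",[(244,480),(290,520),(298,508),(266,480),(290,428),(276,418)],-.7)]:
    print(n,*fit(L,onz(i,np.array(p)/1.5625,.03),y))
k=onz(i,np.array([(391,167)])/1.5625,.058);print("knob",k)
B=fit(L,onz(i,np.array([(347,424),(421,402),(417,388),(355,408),(330,342),(316,352)])/1.5625,.03),.3)[0]
p=pose(B[:2],B[2],(-.0154,.010)); go(p,.007,np.degrees(B[2])+90)
cv2.imwrite("pics/ref.png",eyes.read_camera("side"))
E
```

```text
A [ 0.422  -0.3254  1.3669] 2.0
B [ 0.5804 -0.3603  0.3054] 4.7
C [ 0.4962 -0.4424 -0.7028] 8.9
knob [[ 0.60594227 -0.17503082  0.058     ]]
tool now cm [-11.7   -4.35  25.44] psi now 90.0 turn -0.306 target [ 0.5627 -0.3554]
```

```bash
python3 -m inch '[-3,-1,2,0, -3,-1,3,0, -3,-1.2,3,0, -3,-1.2,3,0, 0,0,2,0]' 0.2; python3 -m inch '[0,0,0,-0.1, 0,0,0,-0.11, 0,0,0,-0.1, 0,0,0,0, 0,0,0,0]';python3 - <<'E'
from h import *
i=eyes.camera_info("wrist");crop("wrist","w2",106,192,300,192,2.66)
for B in [(.5789,-.3716,.3155),(.5804,-.3603,.3054)]:
    V=[[*pose(B[:2],B[2],v),.03] for v in L]
    print(((proj(i,V)-[106,192])*2.66).round().tolist())
E
```

```text
clock: 7.53
tcp_pos: [0.562, -0.3575, 0.1335]
orientation: [-0.001, 0.708, 0.706, -0.001]
wrist_force: [-0.1, -0.6, -0.5]
finger_gap: 0.0508
grip_force: 0.0
clock: 7.95
tcp_pos: [0.5648, -0.3533, 0.1365]
orientation: [-0.0, 0.59, 0.807, 0.0]
wrist_force: [0.1, 0.0, -0.3]
finger_gap: 0.0512
grip_force: 0.0
[[338.0, 143.0], [557.0, 141.0], [559.0, 99.0], [384.0, 100.0], [383.0, -71.0], [332.0, -71.0]]
[[352.0, 113.0], [573.0, 113.0], [577.0, 70.0], [400.0, 69.0], [401.0, -106.0], [349.0, -106.0]]
```

View pics/w2.png

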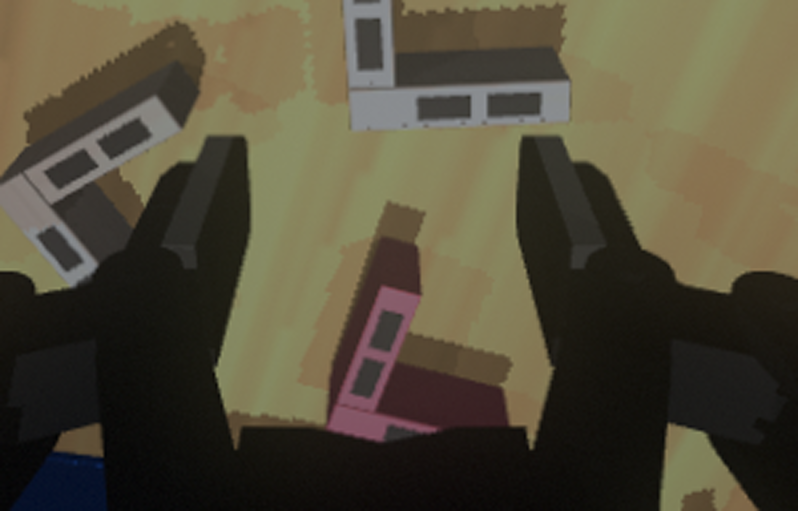

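```bash
python3 - <<'E'
from h import *
i=eyes.camera_info("wrist"); U=lambda p:onz(i,np.array(p)/2.66+[106,192],.03)
B,e=fit(L[:4],U([(351,130),(571,121),(571,79),(395,86)]),.3); print("B",B,e)
C,e=fit(L[[0,5,4,3]],U([(3,183),(155,97),(184,127),(62,200)]),-.7); print("C",C,e)
go(pose(B[:2],B[2],(-.0154,.010)),.014,np.degrees(B[2])+90)
E
```

```text
B [ 0.5805 -0.366   0.3527] 0.3
C [ 0.4931 -0.4501 -0.7173] 3.4
tool now cm [-0.74 -0.47 12.27] psi now 107.7 turn -0.044 target [ 0.5626 -0.3619]
```

```bash
python3 -m inch '[-0.4,-0.25,2,0, -0.35,-0.2,3,-0.044, 0,0,3,0, 0,0,3,0, 0,0,1.2,0]'; python3 -m inch '[0,0,0,0, 0,0,0,0, 0,0,0,0, 0,0,0,0, 0,0,0,0]' -1 70; python3 -m inch '[0,0,-2,0, 0,0,-3,0, 0,0,-4,0, 0,0,-4,0, 0,0,-4,0]'; python3 -m inch '[0,0,-3,0, 0,0,-2.5,0, 0,0,0,0, 0,0,0,0, 0,0,0,0]'; python3 - <<'E'
from h import *
sc=eyes.camera_info("scene");crop("scene","s4",280,180,80,60,10)
print(proj(sc,[[.5105,.1045,.155]]))
go(place((.5125,.1045),60,(-.0154,.010)),.26,105)
E
```

```text
clock: 8.42
tcp_pos: [0.5607, -0.3607, 0.0106]
orientation: [-0.003, 0.572, 0.82, 0.0]
wrist_force: [-0.1, 0.7, -1.1]
finger_gap: 0.0512
grip_force: 0.0
clock: 8.83
tcp_pos: [0.5641, -0.3639, 0.0172]
orientation: [0.002, 0.572, 0.821, -0.0]
wrist_force: [-0.2, -0.0, 4.1]
finger_gap: 0.0139
grip_force: 69.8
clock: 9.25
tcp_pos: [0.5626, -0.3628, 0.1877]
orientation: [0.001, 0.572, 0.821, -0.0]
wrist_force: [0.6, -1.2, -1.7]
finger_gap: 0.0142
grip_force: 46.3
clock: 9.67
tcp_pos: [0.5626, -0.3628, 0.2399]
orientation: [0.0, 0.572, 0.821, 0.0]
wrist_force: [-0.2, -0.2, -2.2]
finger_gap: 0.0134
grip_force: 73.1
[[310.71564588 224.59372354]]
tool now cm [49.06 12.95 -2.05] psi now 110.3 turn 0.092 target [0.5137 0.1426]
```

View pics/s4.png

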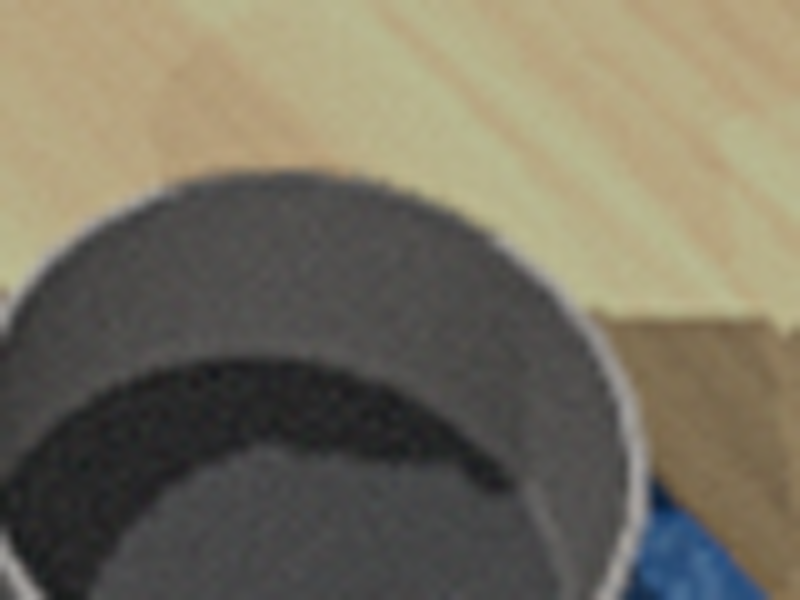

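```bash
python3 - <<'E'
from h import *
sc=eyes.camera_info("scene")
P=onz(sc,np.array([(280,168),(650,460),(490,233),(603,330),(3,287),(100,216),(632,570)])/10+[280,180],.155)[:,:2]
r=LS(lambda c:(np.hypot(*(P-c).T)-.104)*1e3,[.51,.1]);print(r.x,r.fun.round(1))
pot=r.x
go(place(pot,60,(-.0154,.010)),.26,105)
print(place(pot,163,(.010,-.0154)))
E
```

```text
[0.51057851 0.10359876] [ 0.1  1.2 -1.5  1.5  2.7 -1.   0.2]
tool now cm [49.05 12.74 -2.05] psi now 110.3 turn 0.092 target [0.5118 0.1416]
[0.48372926 0.13058855]
```

```bash
python3 -m inch '[2,0.5,0,0, 3,0.8,0,0, 3.8,1,0,0, 3.8,1,0,0, 3.8,1,0,0]'; python3 -m inch '[3.8,1,0,0, 3.8,1,0,0, 3.8,1,0,0, 3.8,1,0,0, 3.8,1,0,0]'; python3 -m inch '[3.8,1,0,0, 3.8,1,0,0, 3.4,0.7,0,0, 2,0.6,0,0, 0.6,0.34,0,0.092]';python3 -m inch '[0,0,0,0, 0,0,0,0, 0,0,0,0, 0,0,0,0, 0,0,0,0]'; python3 - <<'E'
from h import *
go((.5118,.1416),.075,105)
E
```

```text
clock: 10.13
tcp_pos: [0.5448, -0.1924, 0.2377]
orientation: [-0.002, 0.572, 0.82, -0.0]
wrist_force: [0.6, -0.0, -1.0]
finger_gap: 0.0136
grip_force: 73.1
clock: 10.55
tcp_pos: [0.5257, 0.0033, 0.2382]
orientation: [-0.001, 0.572, 0.82, -0.001]
wrist_force: [-0.1, 0.8, -1.7]
finger_gap: 0.0136
grip_force: 73.1
clock: 10.97
tcp_pos: [0.5122, 0.1448, 0.2382]
orientation: [-0.002, 0.607, 0.794, -0.001]
wrist_force: [0.2, 0.6, -1.7]
finger_gap: 0.0137
grip_force: 73.1
clock: 11.38
tcp_pos: [0.5144, 0.1406, 0.2397]
orientation: [-0.0, 0.609, 0.793, -0.0]
wrist_force: [0.7, 0.5, -0.1]
finger_gap: 0.0132
grip_force: 73.1
tool now cm [ 0.17 -0.21 16.47] psi now 105.0 turn -0.001 target [0.5118 0.1416]
```

```bash
python3 -m inch '[0.17,-0.2,3,0, 0,0,4,0, 0,0,4,0, 0,0,3,0, 0,0,1.5,0]'; python3 -m inch '[0,0,0.5,0, 0,0,0.2,0, 0,0,0,0, 0,0,0,0, 0,0,0,0]'; python3 -m inch '[0,0,0,0, 0,0,0,0, 0,0,0,0, 0,0,0,0, 0,0,0,0]' -0.1; python3 -m inch '[0,0,-2,0, 0,0,-4,0, 0,0,-4,0, 0,0,-4,0, 0,0,-3,0]'; python3 - <<'E'
from h import *
crop("wrist","w5",0,0,512,384,1.0)
r=cv2.imread("pics/ref.png").astype(int);s=eyes.read_camera("side").astype(int);cv2.imwrite("pics/ref2.png",s)
si=eyes.camera_info("side")
for n,c in [("A",(.4216,-.330,.015)),("C",(.493,-.450,.015))]:
    u,v=proj(si,[c])[0].astype(int);d=np.abs(s-r)[v-16:v+16,u-18:u+18];print(n,d.mean().round(2),(d.max(2)>50).mean().round(3))
A=(.4216,-.330,1.35)
go(pose(A[:2],A[2],(-.0154,.010)),.14,np.degrees(A[2])+90)
E
```

```text
clock: 11.8
tcp_pos: [0.5092, 0.1415, 0.0809]
orientation: [-0.002, 0.609, 0.793, -0.002]
wrist_force: [-0.9, -1.1, -0.8]
finger_gap: 0.0132
grip_force: 73.2
clock: 12.22
tcp_pos: [0.5134, 0.1427, 0.0796]
orientation: [0.001, 0.609, 0.793, 0.001]
wrist_force: [-0.8, -0.2, -1.0]
finger_gap: 0.0131
grip_force: 73.2
clock: 12.63
tcp_pos: [0.5121, 0.1428, 0.0782]
orientation: [0.0, 0.609, 0.793, 0.0]
wrist_force: [-0.3, -0.8, 0.4]
finger_gap: 0.0383
grip_force: 0.0
clock: 13.05
tcp_pos: [0.5124, 0.1428, 0.2514]
orientation: [0.001, 0.609, 0.793, 0.001]
wrist_force: [0.4, 0.2, 0.3]
finger_gap: 0.0385
grip_force: 0.0
A 8.12 0.0
C 7.04 0.0
tool now cm [-44.16 -22.99  11.23] psi now 105.0 turn -1.088 target [ 0.4085 -0.3428][ WARN:0@10.066] global loadsave.cpp:1063 imwrite_ Unsupported depth image for selected encoder is fallbacked to CV_8U.
```

View pics/w5.png

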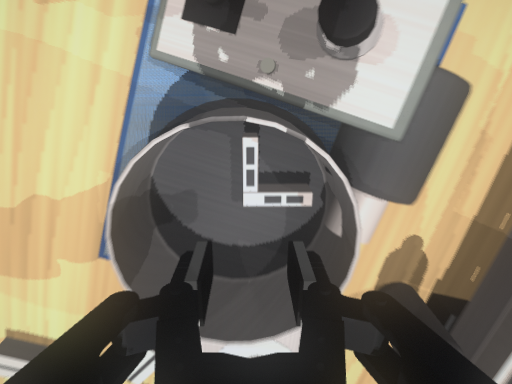

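```bash
python3 -m inch '[-2,-1,0,0, -3,-1.6,0,0, -3.6,-1.9,0,0, -3.6,-1.9,0,0, -3.6,-1.9,0,0]'; python3 -m inch '[-3.6,-1.9,0,0, -3.6,-1.9,0,0, -3.6,-1.9,0,0, -3.6,-1.9,0,0, -3.6,-1.9,0,0]'; python3 -m inch '[-3.6,-1.9,0,0, -3,-1.5,0,0, -2,-0.9,1,0, -1.36,-0.79,2,0, 0,0,2,0]';python3 -m inch '[0,0,2,-0.12, 0,0,2,-0.12, 0,0,2,-0.12, 0,0,0,-0.12, 0,0,0,-0.12]' 0.2;python3 -m inch '[0,0,0,-0.12, 0,0,0,-0.12, 0,0,0,-0.12, 0,0,0,-0.12, 0,0,0,0]'; python3 - <<'E'
from h import *
i=eyes.camera_info("wrist");crop("wrist","w6",56,192,400,192,2)
A=(.4216,-.330,1.35)
go(pose(A[:2],A[2],(-.0154,.010)),.014,np.degrees(A[2])+90)
print(((proj(i,[[*pose(A[:2],A[2],v),.03] for v in L])-[56,192])*2).round().tolist())
E
```

```text
clock: 13.57
tcp_pos: [0.4716, -0.0325, 0.247]
orientation: [-0.0, 0.608, 0.794, -0.0]
wrist_force: [0.4, -0.1, -0.8]
finger_gap: 0.0383
grip_force: 0.0
clock: 13.98
tcp_pos: [0.4264, -0.2315, 0.2472]
orientation: [-0.0, 0.609, 0.793, 0.0]
wrist_force: [1.0, -0.5, 0.2]
finger_gap: 0.0385
grip_force: 0.0
clock: 14.4
tcp_pos: [0.4036, -0.3429, 0.1968]
orientation: [0.001, 0.61, 0.792, -0.001]
wrist_force: [-0.9, 0.7, -1.0]
finger_gap: 0.0385
grip_force: 0.0
clock: 14.82
tcp_pos: [0.4028, -0.3378, 0.1351]
orientation: [-0.002, 0.344, 0.939, 0.001]
wrist_force: [-0.2, -0.8, 0.2]
finger_gap: 0.0509
grip_force: 0.0
clock: 15.23
tcp_pos: [0.4038, -0.3387, 0.137]
orientation: [-0.001, 0.113, 0.994, 0.001]
wrist_force: [-1.3, 0.1, 0.5]
finger_gap: 0.051
grip_force: 0.0
tool now cm [-0.55 -0.29 12.31] psi now 166.8 turn -0.01 target [ 0.4085 -0.3428]
[[362.0, 94.0], [527.0, 92.0], [530.0, 60.0], [397.0, 61.0], [397.0, -70.0], [358.0, -70.0]]
```

View pics/w6.png

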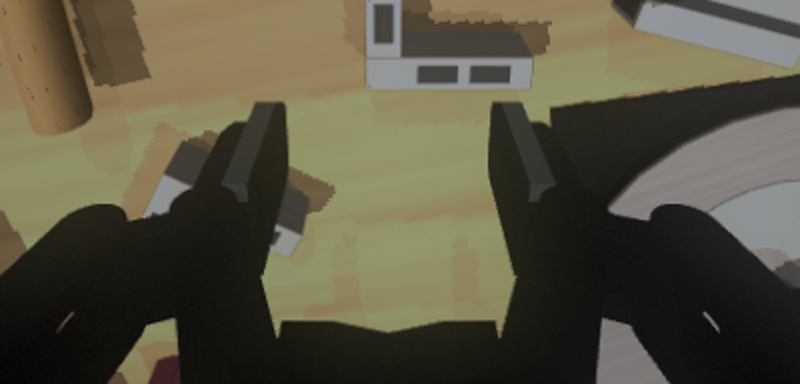

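```bash
python3 -m inch '[-0.4,-0.1,2,0, 0,0,3,0, 0,0,3,0, 0,0,3,0, 0,0,1.2,0]'; python3 -m inch '[0,0,0,0, 0,0,0,0, 0,0,0,0, 0,0,0,0, 0,0,0,0]' -1 70; python3 -m inch '[0,0,-2,0, 0,0,-3,0, 0,0,-4,0, 0,0,-4,0, 0,0,-4,0]'; python3 -m inch '[0,0,-3,0, 0,0,-3,0, 0,0,0,0, 0,0,0,0, 0,0,0,0]'; python3 - <<'E'
from h import *
go(place((.5106,.1036),163,(-.0154,.010)),.078,208)
E
```

```text
clock: 15.7
tcp_pos: [0.4059, -0.3389, 0.0119]
orientation: [-0.002, 0.116, 0.993, 0.002]
wrist_force: [-0.0, 0.2, 0.2]
finger_gap: 0.0512
grip_force: 0.0
clock: 16.12
tcp_pos: [0.4086, -0.342, 0.0172]
orientation: [0.001, 0.114, 0.993, -0.001]
wrist_force: [-0.1, 1.0, -2.2]
finger_gap: 0.0139
grip_force: 69.0
clock: 16.53
tcp_pos: [0.4076, -0.3409, 0.1884]
orientation: [0.0, 0.114, 0.993, -0.0]
wrist_force: [1.0, -0.3, -1.4]
finger_gap: 0.0137
grip_force: 69.0
clock: 16.95
tcp_pos: [0.4077, -0.3409, 0.2457]
orientation: [0.0, 0.114, 0.993, -0.0]
wrist_force: [-0.6, 0.4, -1.8]
finger_gap: 0.0137
grip_force: 69.2
tool now cm [ 3.54 44.07 16.77] psi now 166.9 turn -0.718 target [0.4732 0.0962]
```

```bash
python3 -m inch '[0,2,0,0, 0.2,3,0,0, 0.3,3.8,0,0, 0.3,3.8,0,0, 0.3,3.8,0,0]'; python3 -m inch '[0.3,3.8,0,0, 0.3,3.8,0,0, 0.3,3.8,0,0, 0.3,3.8,0,0, 0.3,3.8,0,0]'; python3 -m inch '[0.3,3.8,0,0, 0.3,2.8,0,0, 0.3,2,0,0, 0,0,0,-0.12, 0,0,0,-0.12]';python3 -m inch '[0,0,0,-0.12, 0,0,0,-0.12, 0,0,0,-0.12, 0,0,0,-0.118, 0,0,0,0]'; python3 - <<'E'
from h import *
go(place((.5106,.1036),163,(-.0154,.010)),.078,208)
E
```

```text
clock: 17.37
tcp_pos: [0.4331, -0.177, 0.2438]
orientation: [-0.002, 0.115, 0.993, 0.001]
wrist_force: [0.5, 0.8, -0.9]
finger_gap: 0.0135
grip_force: 69.2
clock: 17.78
tcp_pos: [0.4615, 0.0115, 0.2441]
orientation: [-0.002, 0.114, 0.993, 0.0]
wrist_force: [0.7, 0.2, -1.2]
finger_gap: 0.0137
grip_force: 69.1
clock: 18.2
tcp_pos: [0.4722, 0.0969, 0.2437]
orientation: [-0.002, -0.01, 1.0, -0.0]
wrist_force: [-1.2, -0.9, -1.1]
finger_gap: 0.0136
grip_force: 69.1
clock: 18.62
tcp_pos: [0.4724, 0.0953, 0.2439]
orientation: [-0.002, -0.244, 0.97, 0.0]
wrist_force: [0.1, -0.4, -1.3]
finger_gap: 0.0136
grip_force: 69.1
tool now cm [-1.800e-01  1.000e-02  1.659e+01] psi now -151.8 turn 0.003 target [0.4732 0.0962]
```

```bash
python3 -m inch '[0,0,3,0, 0,0,4,0, 0,0,4,0, 0,0,3,0, 0,0,1.5,0]'; python3 -m inch '[0,0,0.6,0, 0,0,0.3,0, 0,0,0,0, 0,0,0,0, 0,0,0,0]'; python3 -m inch '[0,0,0,0, 0,0,0,0, 0,0,0,0, 0,0,0,0, 0,0,0,0]' -0.1; python3 -m inch '[0,0,-2,0, 0,0,-4,0, 0,0,-4,0, 0,0,-4,0, 0,0,-3,0]'; python3 - <<'E'
from h import *
r=cv2.imread("pics/ref.png").astype(int);s=eyes.read_camera("side").astype(int)
si=eyes.camera_info("side")
for n,c in [("A",(.4216,-.330,.015)),("C",(.493,-.450,.015))]:
    u,v=proj(si,[c])[0].astype(int);d=np.abs(s-r)[v-16:v+16,u-18:u+18];print(n,d.mean().round(2),(d.max(2)>50).mean().round(3))
C=(.4931,-.4501,-.717)
go(pose(C[:2],C[2],(.010,-.0154)),.14,np.degrees(C[2])+180)
E
```

```text
clock: 19.03
tcp_pos: [0.4694, 0.0951, 0.0857]
orientation: [-0.004, -0.24, 0.971, 0.001]
wrist_force: [-0.2, -0.4, -2.2]
finger_gap: 0.0137
grip_force: 69.0
clock: 19.45
tcp_pos: [0.4748, 0.0954, 0.0833]
orientation: [0.001, -0.242, 0.97, -0.0]
wrist_force: [0.0, 0.3, -0.8]
finger_gap: 0.0137
grip_force: 69.0
clock: 19.87
tcp_pos: [0.4738, 0.0954, 0.0822]
orientation: [0.0, -0.242, 0.97, -0.0]
wrist_force: [-0.6, -0.2, -0.6]
finger_gap: 0.0383
grip_force: 0.0
clock: 20.28
tcp_pos: [0.474, 0.0954, 0.2554]
orientation: [0.002, -0.242, 0.97, -0.0]
wrist_force: [1.2, 0.5, 0.1]
finger_gap: 0.0381
grip_force: 0.0
A 19.28 0.22
C 6.94 0.0
tool now cm [ 25.38 -50.36  12.06] psi now -152.0 turn 1.206 target [ 0.4905 -0.4683]
```

```bash
python3 -m inch '[1,-2,0,0, 1.4,-2.8,0,0, 1.8,-3.6,0,0, 1.8,-3.6,0,0, 1.8,-3.6,0,0]'; python3 -m inch '[1.8,-3.6,0,0, 1.8,-3.6,0,0, 1.8,-3.6,0,0, 1.8,-3.6,0,0, 1.8,-3.6,0,0]'; python3 -m inch '[1.8,-3.6,0,0, 1.8,-3.6,0,0, 1.8,-3.6,0,0, 1.8,-3.5,0,0, 1.4,-2.5,0,0]';python3 -m inch '[0,0,2,0.12, 0,0,2,0.12, 0,0,2,0.12, 0,0,2,0.12, 0,0,2,0.12]' 0.2;python3 -m inch '[0,0,2,0.12, 0,0,0,0.12, 0,0,0,0.12, 0,0,0,0.12, 0,0,0,0.12]';python3 -m inch '[0,0,0,0, 0,0,0,0, 0,0,0,0, 0,0,0,0, 0,0,0,0]'; python3 - <<'E'
from h import *
i=eyes.camera_info("wrist");crop("wrist","w7",56,192,400,192,2)
A=(.4931,-.4501,-.717)
go(pose(A[:2],A[2],(.010,-.0154)),.014,np.degrees(A[2])+180)
print(((proj(i,[[*pose(A[:2],A[2],v),.03] for v in L])-[56,192])*2).round().tolist())
E
```

```text
clock: 20.75
tcp_pos: [0.4778, -0.0804, 0.2521]
orientation: [0.0, -0.243, 0.97, -0.0]
wrist_force: [1.1, 1.2, -0.8]
finger_gap: 0.0385
grip_force: 0.0
clock: 21.17
tcp_pos: [0.4828, -0.2822, 0.2519]
orientation: [0.0, -0.242, 0.97, -0.0]
wrist_force: [0.8, 0.2, -0.2]
finger_gap: 0.0385
grip_force: 0.0
clock: 21.58
tcp_pos: [0.4856, -0.4722, 0.2511]
orientation: [-0.0, -0.241, 0.97, -0.0]
wrist_force: [-0.3, 0.0, -0.6]
finger_gap: 0.0385
grip_force: 0.0
clock: 22.0
tcp_pos: [0.486, -0.469, 0.1506]
orientation: [-0.0, 0.059, 0.998, 0.0]
wrist_force: [0.2, -1.0, 1.0]
finger_gap: 0.0514
grip_force: 0.0
clock: 22.42
tcp_pos: [0.486, -0.4687, 0.1313]
orientation: [-0.0, 0.351, 0.936, 0.0]
wrist_force: [-0.8, -0.4, -0.4]
finger_gap: 0.0512
grip_force: 0.0
clock: 22.83
tcp_pos: [0.4862, -0.4689, 0.1319]
orientation: [0.0, 0.347, 0.938, 0.0]
wrist_force: [-0.5, -0.3, -0.0]
finger_gap: 0.0508
grip_force: 0.0
tool now cm [-0.28  0.33 11.79] psi now 139.3 turn 0.007 target [ 0.4905 -0.4683]
[[377.0, -63.0], [377.0, 102.0], [413.0, 103.0], [415.0, -25.0], [557.0, -24.0], [560.0, -61.0]]
```

View pics/w7.png

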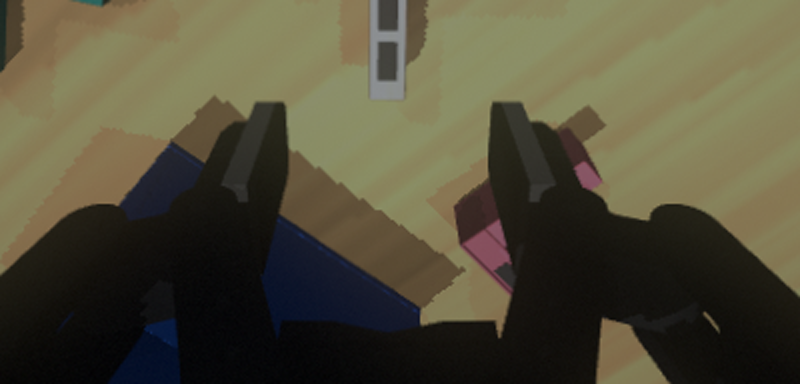

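```bash
python3 -m inch '[-0.1,0,2,0, 0,0,3,0, 0,0,3,0, 0,0,2.6,0, 0,0,1.2,0]'; python3 -m inch '[0,0,0,0, 0,0,0,0, 0,0,0,0, 0,0,0,0, 0,0,0,0]' -1 70; python3 -m inch '[0,0,-2,0, 0,0,-3,0, 0,0,-4,0, 0,0,-4,0, 0,0,-4,0]'; python3 -m inch '[0,0,-3,0, 0,0,-3,0, 0,0,0,0, 0,0,0,0, 0,0,0,0]'; python3 - <<'E'
from h import *
go(place((.5106,.1036),-68,(.010,-.0154)),.09,67)
E
```

```text
clock: 23.3
tcp_pos: [0.4854, -0.4676, 0.01]
orientation: [-0.002, 0.348, 0.938, 0.001]
wrist_force: [0.1, 0.1, -0.7]
finger_gap: 0.0515
grip_force: 0.0
clock: 23.72
tcp_pos: [0.4879, -0.4707, 0.0161]
orientation: [0.002, 0.348, 0.938, -0.001]
wrist_force: [0.4, 0.5, 3.2]
finger_gap: 0.014
grip_force: 69.8
clock: 24.13
tcp_pos: [0.4867, -0.4692, 0.1863]
orientation: [0.0, 0.348, 0.938, -0.0]
wrist_force: [-0.4, 0.3, -1.5]
finger_gap: 0.0134
grip_force: 69.0
clock: 24.55
tcp_pos: [0.4868, -0.4694, 0.2436]
orientation: [-0.0, 0.348, 0.938, 0.0]
wrist_force: [-0.4, -0.3, -1.8]
finger_gap: 0.0135
grip_force: 69.2
tool now cm [33.42 41.84 15.37] psi now 139.3 turn 1.261 target [0.5065 0.0657]
```

```bash
python3 -m inch '[1.2,1.5,0,0, 2,2.5,0,0, 2.5,3.1,0,0, 2.5,3.1,0,0, 2.5,3.1,0,0]'; python3 -m inch '[2.5,3.1,0,0, 2.5,3.1,0,0, 2.5,3.1,0,0, 2.5,3.1,0,0, 2.5,3.1,0,0]'; python3 -m inch '[2.5,3.1,0,0, 2.5,3.1,0,0, 2.5,3.1,0,0, 1.7,2.3,0,0, 1,1.4,0,0]';python3 -m inch '[0,0,0,0.12, 0,0,0,0.12, 0,0,0,0.12, 0,0,0,0.12, 0,0,0,0.12]';python3 -m inch '[0,0,0,0.12, 0,0,0,0.12, 0,0,0,0.12, 0,0,0,0.12, 0,0,0,0.12]'; python3 -m inch '[0,0,0,0.061, 0,0,0,0, 0,0,0,0, 0,0,0,0, 0,0,0,0]'; python3 - <<'E'
from h import *
go(place((.5106,.1036),-68,(.010,-.0154)),.09,67)
E
```

```text
clock: 24.97
tcp_pos: [0.4912, -0.2967, 0.2412]
orientation: [-0.002, 0.348, 0.937, 0.001]
wrist_force: [0.1, 1.2, -1.4]
finger_gap: 0.0139
grip_force: 69.1
clock: 25.38
tcp_pos: [0.4974, -0.0976, 0.2418]
orientation: [-0.002, 0.348, 0.937, 0.0]
wrist_force: [0.8, 0.6, -1.8]
finger_gap: 0.0138
grip_force: 69.1
clock: 25.8
tcp_pos: [0.5047, 0.0683, 0.2419]
orientation: [-0.002, 0.347, 0.938, -0.0]
wrist_force: [-0.6, -0.2, -1.5]
finger_gap: 0.0139
grip_force: 69.1
clock: 26.22
tcp_pos: [0.5051, 0.0654, 0.2417]
orientation: [-0.002, 0.612, 0.791, -0.001]
wrist_force: [-0.3, -0.8, -0.6]
finger_gap: 0.0138
grip_force: 69.1
clock: 26.63
tcp_pos: [0.5051, 0.0652, 0.2417]
orientation: [-0.001, 0.818, 0.575, -0.002]
wrist_force: [0.2, 0.2, -1.5]
finger_gap: 0.0135
grip_force: 69.1
clock: 27.05
tcp_pos: [0.5062, 0.0651, 0.2433]
orientation: [-0.0, 0.833, 0.553, -0.0]
wrist_force: [0.2, -0.1, -1.9]
finger_gap: 0.0138
grip_force: 69.1
tool now cm [ 0.08  0.02 15.33] psi now 67.1 turn 0.002 target [0.5065 0.0657]
```

```bash
python3 -m inch '[0,0,3,0, 0,0,4,0, 0,0,4,0, 0,0,3,0, 0,0,1,0]'; python3 -m inch '[0,0,0.5,0, 0,0,0.4,0, 0,0,0.3,0, 0,0,0,0, 0,0,0,0]'; python3 -m inch '[0,0,0,0, 0,0,0,0, 0,0,0,0, 0,0,0,0, 0,0,0,0]' -0.2; python3 -m inch '[0,0,-2,0, 0,0,-4,0, 0,0,-4,0, 0,0,-4,0, 0,0,-4,0]';python3 -m inch '[-2,0,-4,0, -4,0,-3,0, -4,0,0,0, 0,0,0,0, 0,0,0,0]'; python3 - <<'E'
from h import *
a=eyes.read_camera("wrist"); s=eyes.read_camera("side")
b=np.hstack([a[:,:],s[144:336,50:306].repeat(2,0).repeat(2,1)[:,:512]])
cv2.imwrite("pics/c8.png",cv2.resize(b[:,:,::-1],(800,300),interpolation=cv2.INTER_AREA))
i=eyes.camera_info("wrist");print(i)
E
```

```text
clock: 27.47
tcp_pos: [0.5029, 0.0652, 0.0893]
orientation: [-0.002, 0.834, 0.552, -0.003]
wrist_force: [-1.2, -0.1, -1.1]
finger_gap: 0.0139
grip_force: 69.0
clock: 27.88
tcp_pos: [0.5078, 0.0651, 0.0834]
orientation: [0.001, 0.834, 0.552, 0.001]
wrist_force: [-0.3, -0.1, -0.5]
finger_gap: 0.0138
grip_force: 69.0
clock: 28.3
tcp_pos: [0.5068, 0.0651, 0.0822]
orientation: [0.0, 0.834, 0.552, 0.0]
wrist_force: [-0.6, 0.1, -0.7]
finger_gap: 0.034
grip_force: 0.0
clock: 28.72
tcp_pos: [0.5061, 0.0652, 0.2638]
orientation: [-0.0, 0.834, 0.552, -0.0]
wrist_force: [0.4, -0.1, -0.6]
finger_gap: 0.0339
grip_force: 0.0
clock: 29.13
tcp_pos: [0.4704, -0.0212, 0.325]
orientation: [0.001, 0.835, 0.55, 0.001]
wrist_force: [-0.4, 0.4, -0.9]
finger_gap: 0.0343
grip_force: 0.0
{'fovy': 62.9518527832868, 'cx': 249.7557398431025, 'cy': 192.18049897456018, 'D': array([-0.05172061,  0.        ,  0.        ,  0.        ,  0.        ]), 'xyz': array([0.50249651, 0.05717715, 0.45518744]), 'orientation': array([ 0.15885775,  0.96689495, -0.1968714 , -0.0334666 ])}
```

View pics/c8.png

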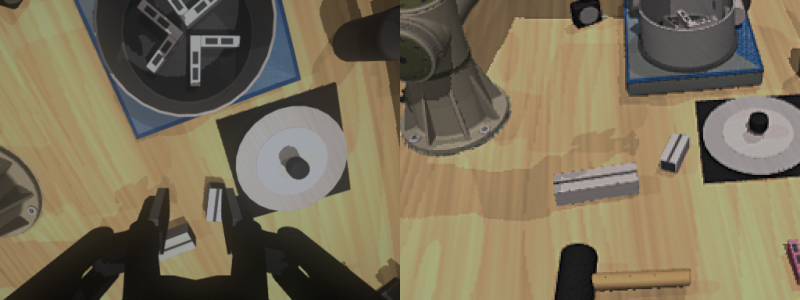

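```bash
python3 -m inch '[0,0,0,-0.1, 0,0,0,-0.1, 0,0,0,-0.1, 0,0,0,-0.1, 0,0,0,0]' 1 70; python3 - <<'E'
from h import *
go((.607,-.179),.038,90)
E
```

```text
clock: 29.65
tcp_pos: [0.4707, -0.0182, 0.3234]
orientation: [-0.001, 0.706, 0.708, -0.0]
wrist_force: [0.3, -0.6, 0.5]
finger_gap: 0.0853
grip_force: 0.0
tool now cm [-16.15  13.61  28.51] psi now 90.2 turn 0.004 target [ 0.607 -0.179]
```

```bash
python3 -m inch '[-2,2,0,0, -3,2.6,0,0, -3,2.6,0,0, -3,2.6,2,0, -3,2.2,2,0]'; python3 -m inch '[-2.15,1.6,2,0, 0,0,3,0, 0,0,3,0, 0,0,3,0, 0,0,3,0]'; python3 -m inch '[0,0,0,0, 0,0,0,0, 0,0,0,0, 0,0,0,0, 0,0,0,0]'; python3 - <<'E'
from h import *
go((.607,-.179),.038,90)
E
```

```text
clock: 30.07
tcp_pos: [0.5911, -0.1577, 0.2858]
orientation: [0.001, 0.708, 0.706, 0.001]
wrist_force: [1.0, 0.9, 1.0]
finger_gap: 0.0852
grip_force: 0.0
clock: 30.48
tcp_pos: [0.6047, -0.1778, 0.1433]
orientation: [-0.001, 0.708, 0.706, -0.0]
wrist_force: [1.2, 0.4, -0.6]
finger_gap: 0.0854
grip_force: 0.0
clock: 30.9
tcp_pos: [0.6061, -0.1793, 0.1483]
orientation: [0.002, 0.707, 0.707, 0.001]
wrist_force: [0.4, 0.3, 0.4]
finger_gap: 0.0852
grip_force: 0.0
tool now cm [ 0.05  0.04 11.03] psi now 89.9 turn -0.001 target [ 0.607 -0.179]
```

```bash
python3 -m inch '[0,0,3,0, 0,0,3,0, 0,0,3,0, 0,0,1.4,0, 0,0,0.6,0]'; python3 -m inch '[0,0,0,0, 0,0,0,0, 0,0,0,0, 0,0,0,0, 0,0,0,0]' -1 80; python3 -m inch '[0,0,0,0, 0,0,-0.8,0, 0,0,-1.5,0, 0,0,-2.5,0, 0,0,-3,0]'; python3 -m inch '[0,0,-4,0, 0,0,-4,0, 0,0,-4,0, 0,0,-2,0, 0,0,0,0]';python3 -m inch '[0,0,0,0, 0,0,0,0, 0,0,0,0, 0,0,0,0, 0,0,0,0]'; python3 - <<'E'
from h import *
go((.511,.102),.18,90)
E
```

```text
clock: 31.32
tcp_pos: [0.6036, -0.1785, 0.0342]
orientation: [-0.001, 0.708, 0.707, -0.0]
wrist_force: [-0.2, 0.4, -0.7]
finger_gap: 0.0854
grip_force: 0.0
clock: 31.73
tcp_pos: [0.6065, -0.1797, 0.0383]
orientation: [0.002, 0.707, 0.707, 0.001]
wrist_force: [-0.2, 0.3, 5.2]
finger_gap: 0.0361
grip_force: 80.0
clock: 32.15
tcp_pos: [0.6025, -0.178, 0.1127]
orientation: [-0.002, 0.707, 0.707, -0.001]
wrist_force: [0.1, -0.2, -3.9]
finger_gap: 0.0359
grip_force: 80.4
clock: 32.57
tcp_pos: [0.6066, -0.1797, 0.2608]
orientation: [0.005, 0.707, 0.707, 0.002]
wrist_force: [-0.5, 0.4, -3.0]
finger_gap: 0.0363
grip_force: 80.9
clock: 32.98
tcp_pos: [0.6038, -0.1786, 0.2518]
orientation: [-0.002, 0.707, 0.707, -0.001]
wrist_force: [0.0, -0.1, -3.7]
finger_gap: 0.0361
grip_force: 80.9
tool now cm [28.04 -9.29  7.25] psi now 89.9 turn -0.001 target [0.511 0.102]
```

```bash
python3 -m inch '[1.5,-0.5,0,0, 2.5,-0.8,0,0, 3.3,-1.1,0,0, 3.3,-1.1,0,0, 3.3,-1.1,0,0]'; python3 -m inch '[3.3,-1.1,0,0, 3.3,-1.1,0,0, 3.3,-1.1,0,0, 2.5,-0.8,0,0, 1.7,-0.6,0,0]';python3 -m inch '[0,0,1.5,0, 0,0,2,0, 0,0,0,0, 0,0,0,0, 0,0,0,0]'; python3 -m inch '[0,0,0,0, 0,0,0,0, 0,0,0,0, 0,0,0,0, 0,0,0,0]'; python3 - <<'E'
from h import *
go((.511,.102),.18,90)
E
```

```text
clock: 33.4
tcp_pos: [0.5577, -0.0388, 0.2527]
orientation: [-0.001, 0.708, 0.706, -0.0]
wrist_force: [0.7, 0.7, -3.0]
finger_gap: 0.036
grip_force: 80.8
clock: 33.82
tcp_pos: [0.5103, 0.1036, 0.2532]
orientation: [-0.001, 0.707, 0.708, -0.0]
wrist_force: [0.5, -0.2, -3.1]
finger_gap: 0.0363
grip_force: 80.8
clock: 34.23
tcp_pos: [0.5119, 0.101, 0.2191]
orientation: [-0.0, 0.708, 0.707, -0.0]
wrist_force: [0.2, -0.5, -3.3]
finger_gap: 0.0365
grip_force: 80.9
clock: 34.65
tcp_pos: [0.5121, 0.1011, 0.2191]
orientation: [0.0, 0.708, 0.707, 0.0]
wrist_force: [-0.3, -0.4, -4.2]
finger_gap: 0.0359
grip_force: 80.9
tool now cm [ 0.09 -0.11  3.91] psi now 89.9 turn -0.001 target [0.511 0.102]
```

```bash
python3 -m inch '[0.1,-0.1,0.8,0, 0,0,0.8,0, 0,0,0.7,0, 0,0,0.5,0, 0,0,0.3,0]';python3 -m inch '[0,0,0.2,0, 0,0,0.2,0, 0,0,0.1,0, 0,0,0.1,0, 0,0,0,0]';python3 -m inch '[0,0,0.2,0, 0,0,0.1,0, 0,0,0,0, 0,0,0,0, 0,0,0,0]'
```

```text
clock: 35.07
tcp_pos: [0.5101, 0.1022, 0.1863]
orientation: [-0.001, 0.707, 0.707, -0.001]
wrist_force: [-0.1, 0.1, -3.9]
finger_gap: 0.0362
grip_force: 81.0
clock: 35.48
tcp_pos: [0.511, 0.1022, 0.1817]
orientation: [0.0, 0.707, 0.707, 0.0]
wrist_force: [0.3, -0.0, -3.1]
finger_gap: 0.0361
grip_force: 81.0
clock: 35.9
tcp_pos: [0.5111, 0.1022, 0.1793]
orientation: [0.0, 0.707, 0.707, 0.0]
wrist_force: [-1.7, -0.5, 2.8]
finger_gap: 0.0362
grip_force: 81.5
```

```bash
python3 -m inch '[0,0,0,0, 0,0,0,0, 0,0,0,0, 0,0,0,0, 0,0,0,0]' 1; python3 -m inch '[0,0,-2,0, 0,0,-3,0, 0,0,-4,0, 0,0,-4,0, 0,0,-4,0]';python3 -m inch '[-4,0,-4,0, -4,0,0,0, -4,0,0,0, -1,0,0,0, 0,0,0,0]';python3 -m inch '[0,0,0,0, 0,0,0,0, 0,0,0,0, 0,0,0,0, 0,0,0,0]'; python3 - <<'E'
from h import *
s=get_state();i=eyes.camera_info("wrist");M=q2m(s["orientation"])
T=M.T@(i["xyz"]-s["tcp_pos"]);Rc=M.T@q2m(i["orientation"]);print(T)
M5=q2m([.001,.609,.793,.001]);j=dict(i);j["xyz"]=M5@T+[.5124,.1428,.2514]
q=R.from_matrix(M5@Rc).as_quat();j["orientation"]=[q[3],*q[:3]]
sc=eyes.camera_info("scene")
print("check rim w5", proj(j,[[.5106+.104*np.cos(a),.1036+.104*np.sin(a),.155] for a in (0,np.pi)]).round())
g=tri(sc,np.array([371,350])/3.7+[245,180],j,(348,16));print(g)
yaw=-.0514;Rz=R.from_euler("z",yaw).as_matrix();print("dryer",Rz.T@(g[0]-[.5106,.1036,0]))
t=onz(sc,[np.array([488,272])/3.7+[245,180]],.16);print("toggle if z .16",Rz.T@(t[0]-[.5106,.1036,0]))
a=eyes.read_camera("wrist");b=eyes.read_camera("side");c=eyes.read_camera("scene")
print(i["xyz"],list(i["orientation"]))
K=lambda im,x,y,w,h:cv2.resize(im[y:y+h,x:x+w,::-1],(400,300),interpolation=cv2.INTER_CUBIC)
z=np.vstack([np.hstack([cv2.resize(a[:,:,::-1],(400,300)),K(b,180,90,100,75)]),np.hstack([K(c,310,220,100,75),K(c,260,180,120,90)])])
cv2.imwrite("pics/c9.png",z); np.save("w9.npy",a)
E
```

```text
clock: 36.32
tcp_pos: [0.5109, 0.1022, 0.1787]
orientation: [0.0, 0.707, 0.707, 0.0]
wrist_force: [-0.1, -0.1, -0.5]
finger_gap: 0.0854
grip_force: 0.0
clock: 36.73
tcp_pos: [0.5103, 0.1022, 0.3504]
orientation: [-0.0, 0.707, 0.707, -0.0]
wrist_force: [0.7, 0.5, 0.4]
finger_gap: 0.0854
grip_force: 0.0
clock: 37.15
tcp_pos: [0.5109, -0.0199, 0.378]
orientation: [0.0, 0.709, 0.705, -0.0]
wrist_force: [0.9, 0.5, -0.1]
finger_gap: 0.0853
grip_force: 0.0
clock: 37.57
tcp_pos: [0.5107, -0.0163, 0.3782]
orientation: [-0.0, 0.707, 0.707, 0.0]
wrist_force: [0.3, -0.3, -0.0]
finger_gap: 0.0857
grip_force: 0.0
[ 0.08329813 -0.0004007  -0.13121478]
check rim w5 [[355. 271.]
 [109. 213.]]
(array([0.54190375, 0.28483944, 0.15052855]), np.float64(0.0007099446838397073))
dryer [0.0219508  0.18260838 0.15052855]
toggle if z .16 [-0.09416113  0.18894044  0.16      ]
[0.51025291 0.06701188 0.50937316] [np.float64(0.16210950361751586), np.float64(0.986772406054289), np.float64(0.00025667160813798976), np.float64(-0.0008133919089974205)]
```

View pics/c9.png

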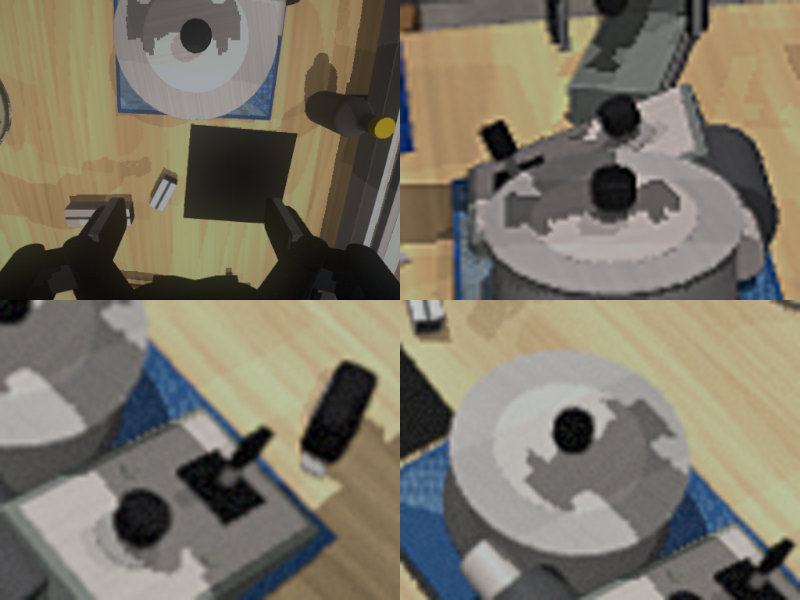

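```bash
python3 - <<'E'
from h import *
sc=eyes.camera_info("scene");si=eyes.camera_info("side")
S=lambda x,y:((x-400)/4+180,y/4+90); C=lambda x,y:(310+x/4,220+(y-300)/4)
yaw=-.0514;Rz=R.from_euler("z",yaw).as_matrix();o=np.array([.5106,.1036,0])
for n,a,b in [("pull",C(141,518),S(618,117)),("tog mid",C(252,446),S(496,139)),("tip",C(269,432),S(488,124)),("lidknob",None,None)]:
    if a: g,e=tri(sc,a,si,b);print(n,g.round(4),e.round(4),"dryer",(Rz.T@(g-o)).round(4))
n=np.array([-np.sin(.35),0,np.cos(.35)]);u=np.array([np.cos(.35),0,np.sin(.35)])
P=tri(sc,C(141,518),si,S(618,117))[0]; P=Rz.T@(P-o)
base=P-.028*n; t=base-.112*u
print("toggle pred pivot",t,"tip",t+.068*n,"mid",t+.05*n)
print(Rz@(t+.068*n)+o, "lid knob",tri(sc,(260+(573-400)/3.333,180+(431-300)/3.333),si,S(613,187)))
E
```

```text
pull [0.5396 0.2838 0.1458] 0.0007 dryer [0.0197 0.1815 0.1458]
tog mid [0.4258 0.2908 0.1309] 0.0008 dryer [-0.0943  0.1826  0.1309]
tip [0.4184 0.2936 0.1469] 0.004 dryer [-0.1019  0.185   0.1469]
toggle pred pivot [-0.07590533  0.18147111  0.08110812] tip [-0.09922238  0.18147111  0.14498547] mid [-0.09305022  0.18147111  0.12807676]
[0.42083217 0.28992923 0.14498547] lid knob (array([0.51011005, 0.10396931, 0.18313489]), np.float64(0.0007034928797390827))
```

```bash
python3 -m inch '[0,0,0,-0.12, 0,0,0,-0.12, 0,0,0,-0.12, 0,0,0,-0.12, 0,0,0,-0.12]' 0.6 100; python3 -m inch '[0,0,0,-0.12, 0,0,0,-0.12, 0,0,0,-0.12, 0,0,0,-0.12, 0,0,0,-0.12]';python3 -m inch '[0,0,0,-0.12, 0,0,0,-0.12, 0,0,0,-0.08, 0,0,0,0, 0,0,0,0]'; python3 - <<'E'
from h import *
go((.5396,.2845),.144,177.05)
E
```

```text
clock: 38.13
tcp_pos: [0.5107, -0.0171, 0.3782]
orientation: [0.0, 0.464, 0.886, 0.0]
wrist_force: [0.3, -0.9, 0.1]
finger_gap: 0.0683
grip_force: 0.0
clock: 38.55
tcp_pos: [0.5107, -0.0171, 0.3782]
orientation: [0.0, 0.182, 0.983, 0.0]
wrist_force: [0.3, 1.0, -0.1]
finger_gap: 0.0685
grip_force: 0.0
clock: 38.97
tcp_pos: [0.5107, -0.0171, 0.3782]
orientation: [0.0, 0.027, 1.0, -0.0]
wrist_force: [0.7, 1.2, -0.2]
finger_gap: 0.0681
grip_force: 0.0
tool now cm [-1.26 30.27 23.42] psi now 176.9 turn -0.002 target [0.5396 0.2845]
```

```bash
python3 -m inch '[0,2,0,0, -0.2,3,0,0, -0.2,3.5,0,0, -0.2,3.5,0,0, -0.2,3.5,0,0]'; python3 -m inch '[-0.2,3.5,0,0, -0.2,3.5,0,0, -0.06,3.5,0,0, 0,2.5,0,0, 0,1.77,0,0]';python3 -m inch '[0,0,3,0, 0,0,4,0, 0,0,4,0, 0,0,4,0, 0,0,2,0]';python3 -m inch '[0,0,1,0, 0,0,0,0, 0,0,0,0, 0,0,0,0, 0,0,0,0]'; python3 - <<'E'
from h import *
go((.5396,.2845),.144,177.05)
E
```

```text
clock: 39.38
tcp_pos: [0.5268, 0.1385, 0.3783]
orientation: [0.0, 0.028, 1.0, 0.0]
wrist_force: [0.4, -0.0, -0.4]
finger_gap: 0.068
grip_force: 0.0
clock: 39.8
tcp_pos: [0.5387, 0.2872, 0.3777]
orientation: [-0.0, 0.026, 1.0, 0.0]
wrist_force: [-0.0, -0.7, 0.4]
finger_gap: 0.0686
grip_force: 0.0
clock: 40.22
tcp_pos: [0.5365, 0.2837, 0.2028]
orientation: [-0.003, 0.027, 1.0, -0.001]
wrist_force: [-0.3, -0.5, -0.3]
finger_gap: 0.0683
grip_force: 0.0
clock: 40.63
tcp_pos: [0.5404, 0.2849, 0.2006]
orientation: [0.002, 0.026, 1.0, 0.001]
wrist_force: [0.4, 0.4, -0.6]
finger_gap: 0.0683
grip_force: 0.0
tool now cm [ 0.1  -0.05  5.66] psi now 177.0 turn -0.001 target [0.5396 0.2845]
```

```bash
python3 -m inch '[0,0,2,0, 0,0,1.8,0, 0,0,1.2,0, 0,0,0.6,0, 0,0,0,0]'; python3 -m inch '[0,0,0,0, 0,0,0,0, 0,0,0,0, 0,0,0,0, 0,0,0,0]' -1 100;python3 -m inch '[0,0,0,0, 0,0,0,0, 0,0,0,0, 0,0,0,0, 0,0,0,0]'
```

```text
clock: 41.05
tcp_pos: [0.5389, 0.2843, 0.1419]
orientation: [-0.0, 0.026, 1.0, -0.0]
wrist_force: [-0.3, -0.3, 0.1]
finger_gap: 0.0681
grip_force: 0.0
clock: 41.47
tcp_pos: [0.5399, 0.2844, 0.1442]
orientation: [0.001, 0.026, 1.0, 0.0]
wrist_force: [-1.1, -2.1, 5.5]
finger_gap: 0.0356
grip_force: 99.2
clock: 41.88
tcp_pos: [0.5399, 0.2844, 0.1442]
orientation: [0.001, 0.026, 1.0, 0.0]
wrist_force: [-0.4, -1.7, 5.6]
finger_gap: 0.0352
grip_force: 99.2
```

Gripped (35 mm between pads on the 38 mm head). Pull along the knob axis (tool x +0.343, z −0.94 per unit).

```bash
python3 -m inch '[0.1,0,-0.28,0, 0.1,0,-0.28,0, 0.1,0,-0.28,0, 0.1,0,-0.28,0, 0,0,0,0]'; python3 -m inch '[0.05,0,-0.14,0, 0.05,0,-0.14,0, 0,0,0,0, 0,0,0,0, 0,0,0,0]'
```

```text
clock: 42.3
tcp_pos: [0.5364, 0.2846, 0.1536]
orientation: [0.001, 0.026, 1.0, 0.0]
wrist_force: [7.1, -0.5, -7.1]
finger_gap: 0.0357
grip_force: 100.5
clock: 42.72
tcp_pos: [0.5357, 0.2846, 0.1557]
orientation: [0.001, 0.026, 1.0, -0.0]
wrist_force: [7.7, 0.2, -8.5]
finger_gap: 0.0356
grip_force: 100.5
```

```bash
python3 -m inch '[0.07,0,-0.19,0, 0.07,0,-0.19,0, 0,0,0,0, 0,0,0,0, 0,0,0,0]'; python3 -m inch '[0.07,0,-0.19,0, 0.07,0,-0.19,0, 0,0,0,0, 0,0,0,0, 0,0,0,0]'
```

```text
clock: 43.13
tcp_pos: [0.5349, 0.2846, 0.1576]
orientation: [0.001, 0.026, 1.0, -0.0]
wrist_force: [12.3, 2.0, -19.0]
finger_gap: 0.0355
grip_force: 103.6
clock: 43.55
tcp_pos: [0.5348, 0.2846, 0.1578]
orientation: [0.001, 0.027, 1.0, -0.001]
wrist_force: [23.6, 3.8, -39.4]
finger_gap: 0.0353
grip_force: 105.2
```

```bash
python3 -m inch '[-0.18,0,0.5,0, -0.18,0,0.5,0, -0.18,0,0.5,0, -0.18,0,0.5,0, -0.05,0,0.14,0]';python3 -m inch '[0,0,0,0, 0,0,0,0, 0,0,0,0, 0,0,0,0, 0,0,0,0]' 0.6; python3 -m inch '[0,0,-2,0, 0,0,-3,0, 0,0,-3,0, 0,0,-2,0, 0,0,0,0]' ; python3 -m inch '[0,0,0,0.12, 0,0,0,0.12, 0,0,0,0.12, 0,0,0,0.12, 0,0,0,0.12]' -1 20; python3 -m inch '[0,0,0,0.12, 0,0,0,0.12, 0,0,0,0.12, 0,0,0,0.12, 0,0,0,0.12]'; python3 -m inch '[0,0,0,0.12, 0,0,0,0.12, 0,0,0,0.07, 0,0,0,0, 0,0,0,0]';python3 - <<'E'
from h import *
Rz=R.from_euler("z",-.0514).as_matrix();o=np.array([.5106,.1036,0])
p=Rz@[-.095,.225,0]+o
go(p[:2],.133,87)
E
```

```text
clock: 43.97
tcp_pos: [0.5399, 0.2844, 0.1442]
orientation: [0.001, 0.026, 1.0, 0.0]
wrist_force: [-3.6, -2.5, 15.8]
finger_gap: 0.0351
grip_force: 111.6
clock: 44.38
tcp_pos: [0.5386, 0.2845, 0.1423]
orientation: [-0.0, 0.026, 1.0, -0.0]
wrist_force: [0.9, 0.2, -0.1]
finger_gap: 0.0682
grip_force: 0.0
clock: 44.8
tcp_pos: [0.5409, 0.2852, 0.2477]
orientation: [0.004, 0.026, 1.0, 0.002]
wrist_force: [0.1, -0.2, 1.0]
finger_gap: 0.0687
grip_force: 0.0
clock: 45.22
tcp_pos: [0.5385, 0.2843, 0.2414]
orientation: [-0.001, 0.323, 0.946, -0.0]
wrist_force: [0.3, -1.0, -0.1]
finger_gap: 0.0073
grip_force: 0.0
clock: 45.63
tcp_pos: [0.5385, 0.2843, 0.2414]
orientation: [-0.0, 0.588, 0.809, -0.001]
wrist_force: [0.2, -0.1, 0.3]
finger_gap: 0.0003
grip_force: 0.0
clock: 46.05
tcp_pos: [0.5386, 0.2843, 0.2417]
orientation: [-0.0, 0.703, 0.711, -0.0]
wrist_force: [-0.4, 0.1, 0.2]
finger_gap: 0.0
grip_force: 0.0
tool now cm [  5.01 -11.07  10.88] psi now 90.6 turn 0.064 target [0.4273 0.3332]
```

```bash
python3 -m inch '[1.6,-3,0,0, 1.7,-3.5,0,0, 1.7,-3,0,0, 0,-1.57,0,0.064, 0,0,0,0]'; python3 -m inch '[0,0,3,0, 0,0,3,0, 0,0,3,0, 0,0,1.8,0, 0,0,0,0]'; python3 -m inch '[0,0,0,0, 0,0,0,0, 0,0,0,0, 0,0,0,0, 0,0,0,0]';python3 - <<'E'
from h import *
Rz=R.from_euler("z",-.0514).as_matrix();o=np.array([.5106,.1036,0])
p=Rz@[-.095,.225,0]+o
go(p[:2],.133,87)
E
```

```text
clock: 46.47
tcp_pos: [0.4241, 0.334, 0.2425]
orientation: [-0.0, 0.725, 0.689, -0.001]
wrist_force: [0.7, -0.3, 0.5]
finger_gap: -0.0001
grip_force: 0.0
clock: 46.88
tcp_pos: [0.4258, 0.3316, 0.1299]
orientation: [-0.001, 0.726, 0.688, -0.004]
wrist_force: [-0.9, -0.3, -0.6]
finger_gap: -0.0003
grip_force: 0.0
clock: 47.3
tcp_pos: [0.4286, 0.3338, 0.1357]
orientation: [0.0, 0.726, 0.687, 0.001]
wrist_force: [0.3, 0.2, 0.5]
finger_gap: -0.0002
grip_force: 0.0
tool now cm [-0.07 -0.13  0.27] psi now 86.9 turn -0.002 target [0.4273 0.3332]
```

```bash
python3 -m inch '[-0.5,-0.1,0.3,0, -0.7,0,0,0, -0.7,0,0,0, -0.5,0,0,0, 0,0,0,0]'; python3 -m inch '[-0.3,0,0,0, -0.3,0,0,0, -0.3,0,0,0, 0,0,0,0, 0,0,0,0]';python3 -m inch '[-0.3,0,0,0, -0.3,0,0,0, 0,0,0,0, 0,0,0,0, 0,0,0,0]'
```

```text
clock: 47.72
tcp_pos: [0.4252, 0.3082, 0.1314]
orientation: [0.0, 0.727, 0.687, -0.0]
wrist_force: [-0.0, -0.6, -0.4]
finger_gap: 0.0002
grip_force: 0.0
clock: 48.13
tcp_pos: [0.4251, 0.3007, 0.1316]
orientation: [-0.0, 0.726, 0.687, 0.0]
wrist_force: [-0.2, 2.1, 2.0]
finger_gap: -0.0
grip_force: 1.0
clock: 48.55
tcp_pos: [0.4249, 0.2946, 0.1314]
orientation: [0.0, 0.726, 0.687, 0.0]
wrist_force: [0.3, 3.2, 1.0]
finger_gap: 0.0
grip_force: 1.5
```

```bash
python3 -m inch '[-0.3,0,0,0, -0.3,0,0,0, 0,0,0,0, 0,0,0,0, 0,0,0,0]';python3 -m inch '[-0.3,0,0,0, -0.2,0,0,0, 0,0,0,0, 0,0,0,0, 0,0,0,0]'
```

```text
clock: 48.97
tcp_pos: [0.4242, 0.2886, 0.1314]
orientation: [-0.0, 0.726, 0.687, 0.0]
wrist_force: [0.5, 4.5, 0.0]
finger_gap: -0.0002
grip_force: 2.0
clock: 49.38
tcp_pos: [0.4241, 0.287, 0.1318]
orientation: [-0.003, 0.726, 0.688, 0.003]
wrist_force: [-1.6, 15.6, -2.5]
finger_gap: -0.0
grip_force: 6.9
```

```bash
Z='[0,0,0,0, 0,0,0,0, 0,0,0,0, 0,0,0,0, 0,0,0,0]'; python3 -m inch '[-0.1,0,0,0, 0,0,0,0, 0,0,0,0, 0,0,0,0, 0,0,0,0]'; for k in 1 2 3; do python3 -m inch '[0,0,0,0, 0,0,0,0, 0,0,0,0, 0,0,0,0, 0,0,0,0]'|grep -E 'tcp|wrist'; done; python3 -m inch '[0.4,0,0,0, 0.4,0,0,0, 0.5,0,0,0, 0.6,0,0,0, 0.7,0,0,0]'; python3 -m inch '[0.8,0,0,0, 0.8,0,0,0, 0.5,0,0,0, 0,0,-3,0, 0,0,-4,0]'; python3 -m inch '[0,0,-4,0, 0,0,-3,0, 0,0,0,0, 0,0,0,0, 0,0,0,0]'; python3 - <<'E'
from h import *
sc=eyes.camera_info("scene");a=eyes.read_camera("scene")
o=cv2.imread("pics/c9.png")[300:600,:400]
n=cv2.resize(a[220:295,310:410,::-1],(400,300),interpolation=cv2.INTER_CUBIC)
d=np.abs(n.astype(int)-o).max(2)
for k,(x,y) in {"pull":(141,518),"toggle":(250,448)}.items():
    w=d[y-300-35:y-300+35,x-35:x+35];print(k,w.mean().round(1),(w>60).mean().round(3))
# dark blob of paddle outside the plate, lag between views
f=lambda im:im[420-300:475-300,225:285].max(2)<70
print(np.argwhere(f(o)).mean(0),np.argwhere(f(n)).mean(0))
E
```

```text
clock: 49.8
tcp_pos: [0.4241, 0.2868, 0.1319]
orientation: [-0.003, 0.725, 0.688, 0.003]
wrist_force: [-0.9, 18.4, -3.0]
finger_gap: 0.0
grip_force: 8.0
tcp_pos: [0.4241, 0.2868, 0.1319]
wrist_force: [-0.7, 18.0, -2.7]
tcp_pos: [0.4241, 0.2868, 0.1319]
wrist_force: [-0.3, 18.3, -2.8]
tcp_pos: [0.4241, 0.2868, 0.1319]
wrist_force: [-1.1, 19.1, -2.6]
clock: 51.47
tcp_pos: [0.4252, 0.3079, 0.1311]
orientation: [0.001, 0.727, 0.687, -0.001]
wrist_force: [-0.5, 1.5, 0.5]
finger_gap: 0.0001
grip_force: 0.0
clock: 51.88
tcp_pos: [0.424, 0.3285, 0.1982]
orientation: [-0.001, 0.726, 0.688, -0.004]
wrist_force: [0.8, 0.1, 0.3]
finger_gap: 0.0
grip_force: 0.0
clock: 52.3
tcp_pos: [0.4263, 0.3295, 0.2707]
orientation: [0.0, 0.726, 0.687, -0.0]
wrist_force: [-0.6, -0.2, -0.5]
finger_gap: 0.0001
grip_force: 0.0
pull 19.2 0.033
toggle 14.4 0.011
[30.01758014 22.72285419] [29.61804827 23.03252886]
```

```bash
python3 -m inch '[0,0,0,0, 0,0,0,0, 0,0,0,0, 0,0,0,0, 0,0,0,0]'|head -1; python3 -c "
from workcell import env;print(env.hand_in())"
```

```text
clock: 52.77
the job is handed in; nothing more can be done
None
```

The job is handed in at about 53 s: all three cleats present are in the pot and the lid is seated. The pull knob was then pulled to its stop and returned, and the toggle was held at its stop towards the pot for about 1.5 s and recentred.

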